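# Stack the storage pots on their trivets

### The job

Tidy the storage pots into two towers: the three round pots on the round cork trivet and the two square pots on the square one, each tower with its largest pot at the bottom and the smallest on top, every pot upright and centred on what is beneath it. Leave the tin and the kitchen timer standing where they are.

Things in the scene. Friction and masses are not known exactly. Their poses are not given: they have to be found in the camera images.
- round_large_mid (a point): The largest of three round pots: closed white ceramic storage pot with a flat wooden lid (lid fixed on), straight sides, 64 mm in diameter, 60 mm high with its lid, 0.1 to 0.35 kg, standing upright and loose. The point is its centre, half-way up; z points up out of the lid.
- round_medium_mid (a point): The middle-sized of the three round pots: closed white ceramic storage pot with a flat wooden lid (lid fixed on), straight sides, 54 mm in diameter, 52 mm high with its lid, 0.1 to 0.35 kg, standing upright and loose. The point is its centre, half-way up; z points up out of the lid.
- round_small_mid (a point): The smallest of the three round pots: closed white ceramic storage pot with a flat wooden lid (lid fixed on), straight sides, 44 mm in diameter, 46 mm high with its lid, 0.1 to 0.35 kg, standing upright and loose. The point is its centre, half-way up; z points up out of the lid.
- square_large_mid (a point): The larger of two square pots: closed white ceramic storage pot with a flat wooden lid (lid fixed on), straight sides, 60 x 60 mm in plan, upright sides parallel to its x and y axes, 56 mm high with its lid, 0.1 to 0.35 kg, standing upright and loose. The point is its centre, half-way up; z points up out of the lid.
- square_small_mid (a point): The smaller of the two square pots: closed white ceramic storage pot with a flat wooden lid (lid fixed on), straight sides, 48 x 48 mm in plan, upright sides parallel to its x and y axes, 48 mm high with its lid, 0.1 to 0.35 kg, standing upright and loose. The point is its centre, half-way up; z points up out of the lid.
- round_trivet_top (a point): The round cork trivet, 100 mm in diameter, 10 mm thick, lying flat on the worktop and fast to it. The point is the centre of its top face; z up. Behind the trivets a wall cabinet hangs over the worktop: its underside is 0.48 m up, its front at x = 0.59 its right end at y = -0.17; near that end (y = -0.13) an upright bar handle stands out to x = 0.55, from 0.54 m up. A raised wrist carried past there must stay clear, on the robot's side.
- square_trivet_top (a point): The square cork trivet, 100 x 100 mm, sides parallel to its x and y axes, 10 mm thick, lying flat on the worktop and fast to it. The point is the centre of its top face; z up. Behind the trivets a wall cabinet hangs over the worktop: its underside is 0.48 m up, its front at x = 0.59 its right end at y = -0.17; near that end (y = -0.13) an upright bar handle stands out to x = 0.55, from 0.54 m up. A raised wrist carried past there must stay clear, on the robot's side.
- tin_mid (a point): Bystander to be left alone: short food tin, 75 mm in diameter, 58 mm high, upright and loose. The point is its centre, half-way up.
- timer_mid (a point): Bystander to be left alone: round wind-up kitchen timer, red over white, 66 mm in diameter, 48 mm high, upright and loose. The point is its centre, half-way up.
Mind the look-alikes: they are no part of the job. Leave any black or blue look-alike of the part that bears round_trivet_top alone.

How it is judged:
By the outcome, as a careful person would: the job done as asked, in the order asked, and still so for the second after the job is handed in, with the robot touching nothing.
It also fails if it takes over 122 s, if anything falls off the work surface, if the arm or the gripper's body presses on something with over 40 N, if the wrist force passes 120 N, or if a joint passes its speed limit or range.

### The arm

A 6-joint arm with a two-finger parallel gripper is mounted at the origin on the work surface; the furniture and walls round the work are solid. World frame = base frame: x ahead of the robot, y to its left, z up, the work surface at z = 0. Lengths are in m, angles in rad, forces in N, time in s.
With the tool pointing down it reaches from about 0.35 to 0.975 m from the base axis. Payload 7.1 kg.
Tool frame: the origin (TCP) lies midway between the tips of the shut fingers; the grasp point (between the pads) lies 19 mm behind it; z points along the fingers, x is the direction in which the jaws open and shut, and the axes are right-handed (so a half turn about z gives the same grasp; the last joint's range is limited). The gripper opens to 88 mm and grips with 3 to 60 N. Pads are 20 mm wide; open, the fingers measure 115 mm over their backs; the gripper's body (75 mm by 178 mm) begins 61 mm behind the grasp point.
Start: joints at [-1.124, 0.423, 1.63, -0, 1.089, -0.019], TCP at [0.281, -0.558, 0.223] pointing down, gripper open.
Joint ranges: [-3, 3], [-0.9, 2.11], [0.09, 2.58], [-1.31, 4.45], [0.11, 2.69], [-2.54, 2.54]. Speed limits (rad/s): [2.39, 2.39, 3.01, 3.14, 3.14, 3.14].

### API

Orientations are given as a 3x3 rotation matrix whose columns are the frame's x, y, z axes.
In Python, from workcell import arm gives the robot as it stands.
- The arm moves only by the tool carry_out, never from a script. Its argument "series" is a list of rows, each an object with "fingers": the opening, from 0 (shut) to 1 (fully open); "travel": the shift along the world's x, y, z scaled (see below), a list of three; "rotation": the turn, a rotation vector about the world's x, y, z scaled (see below), a list of three. In form: [{"fingers": fingers, "travel": [tx, ty, tz], "rotation": [wx, wy, wz]}, ...]. A call has exactly 8 rows; each row is the pose to reach, as a shift and turn from the pose commanded when the call began; what a row does not reach only later rows make up. The controller multiplies each number of a shift by 12 cm and each number of a turn by 90 degrees. A row lasts 1/8 s, in which the tool goes at most 62.5 mm and 10.7 degrees, less where a joint would pass 70% of its speed; a pose out of reach is approached as far as the arm can. A call with a number of a shift or a turn outside -1 to 1 is refused whole. A call with a gripper value outside its range is refused whole. The fingers move at their own pace and stop on an object; the grip force is fixed at half the most. Time passes only in rows, so rows that repeat a pose let the fingers close, or fill a call up. It gives the time, the measured TCP pose, the force and the opening at its end, in the units of the state.
- arm.get_state(): the state, without advancing time (a new reading comes with each control period).
- arm.snapshot(name): name is "scene" or "side" or "wrist"; returns a dict with "color" (420x560x3 uint8, red, green, blue), "intrinsics" (3x3 intrinsics, pixels), "origin" and "orientation" of the camera in the world. Camera axes: x right, y down, z forward; pixel columns grow to the right and rows downward; lengths in m; the calibration is good to about 2 mm. A picture is of the moment at which its call begins. There is no depth.
- arm.sign_off(): hands the job in, once; it reports no verdict.
The state is a dict: "clock": time; "q": joint angles; "qvel": joint speeds; "tau": joint torques, N m; "tcp_pos": TCP position; "orientation": TCP orientation; "force": force on the tool from outside, world axes, zero at the start; "ft_torque": the same for the moment, N m; "gripper_width": opening from 0.0 (shut) to 1.0 (fully open).
Only numpy, scipy, OpenCV 4.12 (cv2) and the standard library are available. Lean on these libraries where they do the work, as an engineer would, in place of code of your own. Each camera call takes 0.05 s, during which the arm holds its last target.

## Working session

There is one attempt and no reset: what is moved stays moved. The work goes in short steps, Python scripts to look and compute and a tool call to move; the robot and the scene stay as the last step left them, time stands still between calls to the robot, and variables do not carry over. Pictures are saved under pics/ and viewed, and the job is handed in when it is done.

Besides the shell and the picture viewer there is one more tool, called as name(argument=value, ...) on one line, values as JSON. carry_out: Moves the arm, as the interface text tells. Shifts and turns lie within -1 to 1; 1 stands for 12 cm of shift or 90 degrees of turn. Its arguments: {"type":"object","properties":{"series":{"type":"array","items":{"type":"object","properties":{"fingers":{"type":"number"},"travel":{"type":"array","items":{"type":"number","minimum":-1,"maximum":1}},"rotation":{"type":"array","items":{"type":"number","minimum":-1,"maximum":1}}}}}},"required":["series"]}

```bash
mkdir -p pics; ls; python3 - <<'E'
from workcell import arm
import cv2, numpy as np, pickle
d={}
for n in ["scene","side","wrist"]:
    s=arm.snapshot(n); d[n]=s
    cv2.imwrite(f"pics/{n}0.png",s["color"][:,:,::-1])
    print(n,s["intrinsics"].tolist(),np.round(s["origin"],4),np.round(s["orientation"],4).tolist())
pickle.dump(d,open("snap0.pkl","wb"))
st=arm.get_state();print(st)
E
```

```text
pics
scene [[413.7616907443698, 0.0, 280.2103668011403], [0.0, 413.7616907443698, 216.38889225764], [0.0, 0.0, 1.0]] [ 0.0404 -0.8145  0.4719] [[0.8697, -0.2556, 0.4223], [-0.4933, -0.4185, 0.7625], [-0.0182, -0.8715, -0.4901]]
side [[489.6148382698213, 0.0, 277.0353556343345], [0.0, 489.6148382698213, 208.5994639967679], [0.0, 0.0, 1.0]] [ 0.3359 -1.3135  0.7634] [[0.9952, -0.0701, 0.0683], [-0.0951, -0.527, 0.8445], [-0.0232, -0.8469, -0.5312]]
wrist [[345.0766762415554, 0.0, 276.61617346377113], [0.0, 345.0766762415554, 212.25139328725922], [0.0, 0.0, 1.0]] [ 0.353  -0.5225  0.3828] [[0.4502, -0.8532, -0.2634], [-0.8929, -0.4305, -0.1317], [-0.001, 0.2945, -0.9557]]
{'clock': 0.15, 'q': array([-1.12401146e+00,  4.23679757e-01,  1.63047514e+00, -2.02001799e-05,
        1.08858356e+00, -1.89750246e-02]), 'qvel': array([ 2.46657376e-03, -2.22248070e-03, -3.12283589e-03,  2.69856578e-05,
       -8.47407304e-05, -3.78088770e-05]), 'tau': array([-3.34357890e-05, -5.44983172e+01, -2.73919451e+01,  6.43959828e-02,
        2.04048649e-02, -6.53076995e-05]), 'tcp_pos': array([ 0.28054331, -0.55803912,  0.22208668]), 'orientation': array([[ 4.49109968e-01, -8.93476343e-01, -5.11204595e-04],
       [-8.93475754e-01, -4.49110259e-01,  1.02559830e-03],
       [-1.14593505e-03, -3.85750816e-06, -9.99999343e-01]]), 'force': array([-0.93239766,  0.36085836,  0.16839846]), 'ft_torque': array([ 0.02075745, -0.02734719, -0.01635552]), 'gripper_width': 1.0014277681786568}
```

View pics/scene0.png

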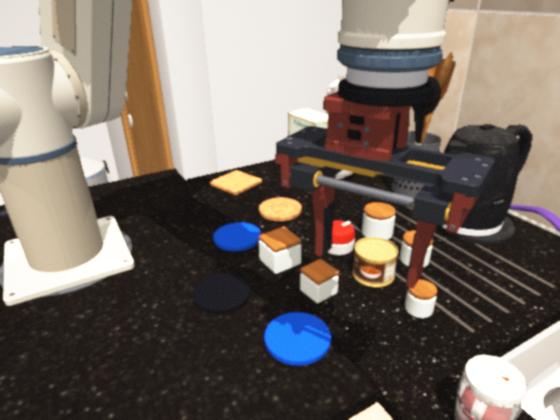

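View pics/side0.png

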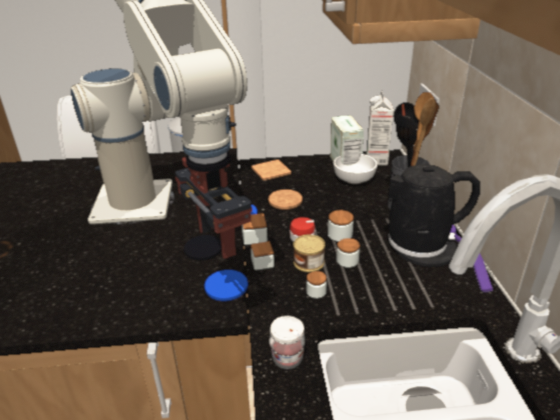

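View pics/wrist0.png

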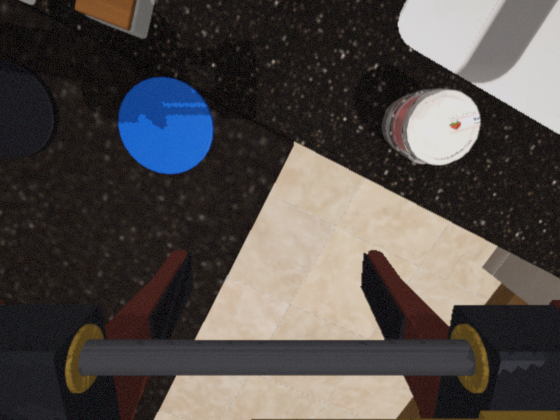

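```bash
python3 - <<'E'
import cv2,pickle
d=pickle.load(open("snap0.pkl","rb"))
c=d["scene"]["color"][160:330,190:450,::-1]
cv2.imwrite("pics/sc_crop0.png",cv2.resize(c,None,fx=3,fy=3,interpolation=cv2.INTER_CUBIC))
c=d["side"]["color"][150:305,220:380,::-1]
cv2.imwrite("pics/sd_crop0.png",cv2.resize(c,None,fx=3.8,fy=3.8,interpolation=cv2.INTER_CUBIC))
E
```

```text
(no output)
```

View pics/sc_crop0.png

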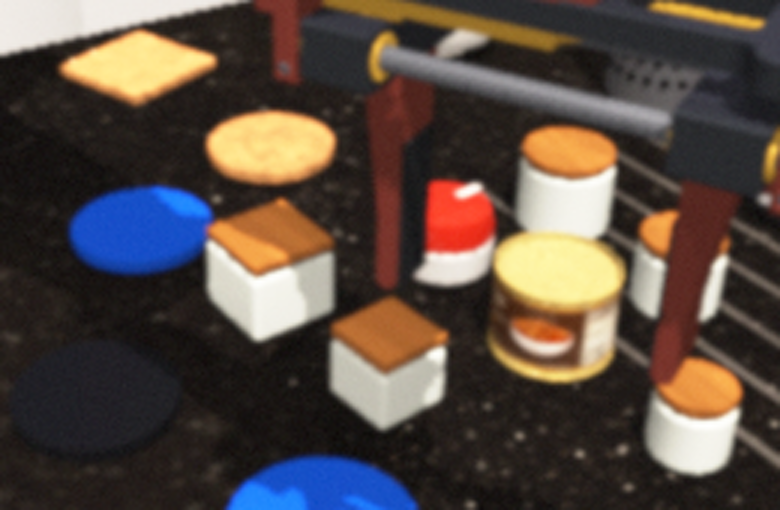

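View pics/sd_crop0.png

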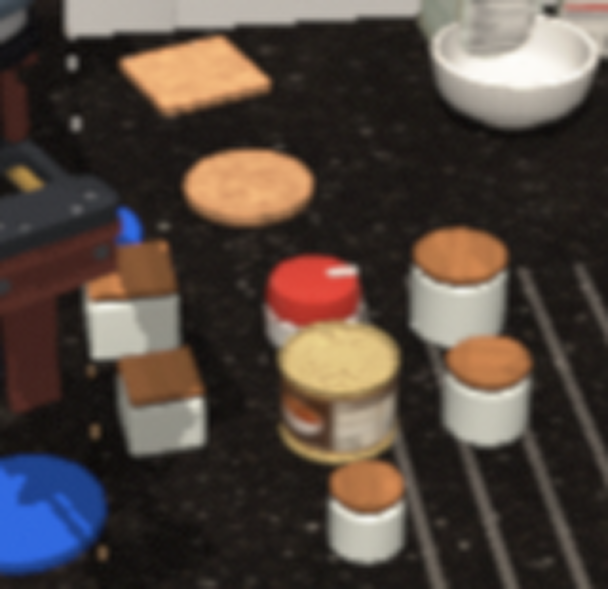

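```bash
cat > h.py <<'E'
import numpy as np,cv2
def ray(s,u,v):
    d=np.linalg.inv(s["intrinsics"])@np.array([u,v,1.]); return np.array(s["origin"]),np.array(s["orientation"])@d
def onz(s,u,v,z):
    o,d=ray(s,u,v); return o+d*(z-o[2])/d[2]
def proj(s,p):
    c=np.array(s["orientation"]).T@(np.asarray(p)-s["origin"]); c=np.array(s["intrinsics"])@c; return c[:2]/c[2]
def blobs(s,lo=(4,90,70),hi=(20,255,255),mina=60):
    hsv=cv2.cvtColor(s["color"],cv2.COLOR_RGB2HSV); m=cv2.inRange(hsv,lo,hi)
    n,l,st,c=cv2.connectedComponentsWithStats(m)
    return [(l==i,st[i],c[i]) for i in range(1,n) if st[i][4]>=mina]
E
python3 - <<'E'
import pickle
from h import *
d=pickle.load(open("snap0.pkl","rb"))
for n in ["scene","side"]:
    s=d[n]
    for m,st,c in blobs(s):
        if c[1]<160: continue
        print(n,st,np.round(c,1),[np.round(onz(s,*c,z)[:2],3).tolist() for z in (0.01,0.046,0.052,0.060)])
E
```

```text
scene [274 154 109  28 785] [325.6 165.7] [[0.699, 0.097], [0.648, 0.026], [0.639, 0.014], [0.628, -0.002]]
scene [406 159  39  11 167] [425.3 164.3] [[0.948, -0.047], [0.877, -0.107], [0.865, -0.117], [0.85, -0.13]]
scene [209 169  54  27 386] [235.8 182.6] [[0.428, 0.127], [0.398, 0.053], [0.393, 0.041], [0.386, 0.025]]
scene [312 170  11  18 106] [316.2 178.5] [[0.625, 0.036], [0.58, -0.03], [0.572, -0.041], [0.562, -0.056]]
scene [312 186  22  42 357] [321.8 202. ] [[0.56, -0.086], [0.519, -0.143], [0.512, -0.152], [0.503, -0.165]]
scene [444 194  33  39 422] [456.5 211.8] [[0.794, -0.287], [0.735, -0.328], [0.725, -0.335], [0.712, -0.344]]
scene [258 196  45  26 451] [281. 210.] [[0.455, -0.07], [0.423, -0.128], [0.418, -0.138], [0.41, -0.151]]
scene [363 201  34  19 479] [379.3 209.6] [[0.651, -0.188], [0.603, -0.237], [0.595, -0.245], [0.585, -0.256]]
scene [ 402  221   36   79 1211] [419.7 262.5] [[0.575, -0.387], [0.534, -0.42], [0.527, -0.425], [0.517, -0.433]]
scene [334 222  19  14 129] [341.8 229.7] [[0.522, -0.215], [0.485, -0.262], [0.479, -0.27], [0.47, -0.28]]
scene 
[... 605 characters left out ...]
.123], [0.454, -0.133], [0.453, -0.147]]
side [328 209  26  16 309] [340.8 216.6] [[0.606, -0.182], [0.593, -0.236], [0.591, -0.245], [0.588, -0.257]]
side [214 210  53  23 569] [242.  221.7] [[0.329, -0.171], [0.33, -0.226], [0.33, -0.235], [0.33, -0.247]]
side [293 233  34  52 813] [309.7 259.3] [[0.491, -0.362], [0.483, -0.407], [0.482, -0.415], [0.48, -0.425]]
side [337 238  23  15 263] [348.3 244.8] [[0.598, -0.314], [0.586, -0.362], [0.584, -0.37], [0.581, -0.381]]
side [250 241  24  16 254] [261.7 248.7] [[0.375, -0.303], [0.374, -0.351], [0.373, -0.36], [0.373, -0.37]]
side [    0   333   252    87 18093] [128.9 381.7] [[0.1, -0.685], [0.112, -0.715], [0.113, -0.72], [0.116, -0.727]]
```

carry_out(series=[{"fingers":1,"travel":[0.05,0.1,0.1],"rotation":[0,0,-0.05]},{"fingers":1,"travel":[0.1,0.25,0.25],"rotation":[0,0,-0.1]},{"fingers":1,"travel":[0.16,0.4,0.4],"rotation":[0,0,-0.16]},{"fingers":1,"travel":[0.22,0.55,0.55],"rotation":[0,0,-0.22]},{"fingers":1,"travel":[0.28,0.7,0.7],"rotation":[0,0,-0.28]},{"fingers":1,"travel":[0.33,0.8,0.8],"rotation":[0,0,-0.3]},{"fingers":1,"travel":[0.37,0.9,0.85],"rotation":[0,0,-0.3]},{"fingers":1,"travel":[0.4,1,0.9],"rotation":[0,0,-0.3]}])

```text
clock: 1.15
tcp_pos: [0.3287, -0.4376, 0.3305]
orientation: [[-0.005, -1.0, -0.0], [-1.0, 0.005, 0.001], [-0.001, 0.0, -1.0]]
force: [-0.7, -0.3, -0.2]
gripper_width: 1.0
```

carry_out(series=[{"fingers":1,"travel":[0.06,0.15,0.05],"rotation":[0,0,0]},{"fingers":1,"travel":[0.12,0.3,0.1],"rotation":[0,0,0]},{"fingers":1,"travel":[0.18,0.45,0.15],"rotation":[0,0,0]},{"fingers":1,"travel":[0.24,0.6,0.2],"rotation":[0,0,0]},{"fingers":1,"travel":[0.3,0.75,0.25],"rotation":[0,0,0]},{"fingers":1,"travel":[0.36,0.9,0.3],"rotation":[0,0,0]},{"fingers":1,"travel":[0.4,1,0.33],"rotation":[0,0,0]},{"fingers":1,"travel":[0.4,1,0.33],"rotation":[0,0,0]}])

```text
clock: 2.15
tcp_pos: [0.3772, -0.3177, 0.3706]
orientation: [[-0.004, -1.0, 0.0], [-1.0, 0.004, -0.0], [0.0, -0.0, -1.0]]
force: [0.5, -0.0, -0.1]
gripper_width: 1.0
```

carry_out(series=[{"fingers":1,"travel":[0.04,0.1,0],"rotation":[0,0,0]},{"fingers":1,"travel":[0.08,0.2,0],"rotation":[0,0,0]},{"fingers":1,"travel":[0.12,0.3,0],"rotation":[0,0,0]},{"fingers":1,"travel":[0.16,0.4,0],"rotation":[0,0,0]},{"fingers":1,"travel":[0.2,0.45,0],"rotation":[0,0,0]},{"fingers":1,"travel":[0.25,0.48,0],"rotation":[0,0,0]},{"fingers":1,"travel":[0.27,0.5,0],"rotation":[0,0,0]},{"fingers":1,"travel":[0.27,0.5,0],"rotation":[0,0,0]}])

```text
clock: 3.15
tcp_pos: [0.4093, -0.2584, 0.3702]
orientation: [[-0.005, -1.0, -0.0], [-1.0, 0.005, 0.0], [-0.0, 0.0, -1.0]]
force: [0.1, 0.2, 0.1]
gripper_width: 0.997
```

```bash
cat > look.py <<'E'
import sys,pickle,cv2,numpy as np
from workcell import arm
tag=sys.argv[1]; d={}
for n in sys.argv[2:]:
    d[n]=arm.snapshot(n); cv2.imwrite(f"pics/{n}{tag}.png",d[n]["color"][:,:,::-1])
pickle.dump(d,open(f"snap{tag}.pkl","wb"))
s=arm.get_state(); print(s["clock"],s["tcp_pos"].round(4),s["orientation"].round(3).tolist(),s["force"].round(1),s["gripper_width"])
E
python3 look.py 1 wrist scene side
```

```text
3.3 [ 0.409  -0.2586  0.3702] [[-0.006, -1.0, -0.0], [-1.0, 0.006, -0.0], [0.0, 0.0, -1.0]] [-0.6  1.  -0.5] 0.997952502457849
```

View pics/wrist1.png

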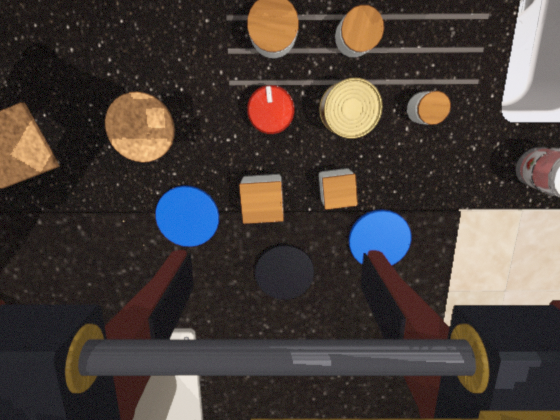

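View pics/scene1.png

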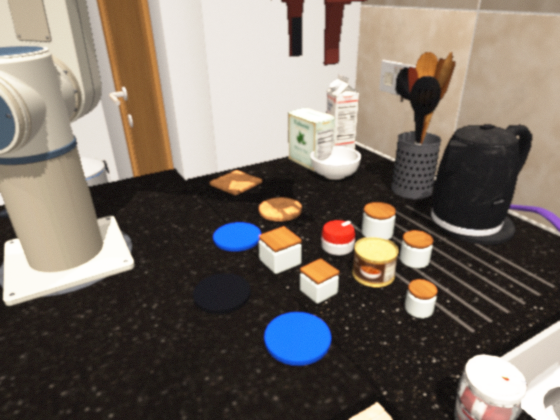

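```bash
python3 - <<'E'
import pickle
from h import *
d=pickle.load(open("snap1.pkl","rb"))
for n in ["wrist","scene","side"]:
    s=d[n]
    for m,st,c in blobs(s,(3,80,40),(22,255,255)):
        if n!="wrist" and c[1]<160 or c[1]>300 and n!="side" or c[1]>320: continue
        cs=max(cv2.findContours(m.astype(np.uint8),0,1)[0],key=cv2.contourArea)
        if len(cs)<6: continue
        h=cv2.convexHull(cs)
        e=cv2.fitEllipse(h)
        print(n,st,'ell',np.round(e[0],1),np.round(e[1],1),[np.round(onz(s,*e[0],z)[:2],4).tolist() for z in (0.01,0.046,0.048,.052,.056,0.060)])
E
python3 - <<'E'
import pickle,cv2
d=pickle.load(open("snap1.pkl","rb"))
a=d["wrist"]["color"][0:235,0:470,::-1]
cv2.imwrite("pics/w1crop.png",cv2.resize(a,None,fx=1.7,fy=1.7,interpolation=cv2.INTER_CUBIC))
E
```

```text
wrist [ 246    0   54   52 2266] ell [272.4  22.5] [53.3 57.5] [[0.598, -0.2544], [0.5906, -0.2548], [0.5902, -0.2548], [0.5893, -0.2549], [0.5885, -0.2549], [0.5877, -0.255]]
wrist [ 341    3   44   49 1652] ell [362.9  27.3] [43.5 48.7] [[0.5916, -0.377], [0.5846, -0.3689], [0.5842, -0.3685], [0.5835, -0.3676], [0.5827, -0.3667], [0.5819, -0.3658]]
wrist [ 318   77   66   63 2924] ell [350.9 107.6] [61.4 65.8] [[0.4876, -0.3669], [0.4877, -0.3595], [0.4878, -0.3591], [0.4878, -0.3583], [0.4878, -0.3575], [0.4878, -0.3567]]
wrist [ 246   85   50   50 1722] ell [270.7 109.2] [48.9 51.4] [[0.4857, -0.2511], [0.4861, -0.2517], [0.4861, -0.2517], [0.4861, -0.2518], [0.4861, -0.2519], [0.4862, -0.2519]]
wrist [ 104   91   72   73 4007] ell [139.4 126.5] [67.7 75.6] [[0.4622, -0.0582], [0.4641, -0.0721], [0.4642, -0.0729], [0.4645, -0.0745], [0.4647, -0.076], [0.4649, -0.0776]]
wrist [417  90  35  36 927] ell [434.4 107.5] [32.8 36.6] [[0.4871, -0.4877], [0.4873, -0.4719], [0.4873, -0.471], [0.4874, -0.4693], [0.4874, -0.4675], [0.4874, -0.4658]]
wrist [   0  102   60   87 3443] ell [ 17.
[... 2502 characters left out ...]
63, -0.2451]]
side [289 216  38  69 998] ell [308.3 249.6] [39.  72.1] [[0.4931, -0.3219], [0.4856, -0.3693], [0.4852, -0.3719], [0.4843, -0.3772], [0.4835, -0.3824], [0.4827, -0.3877]]
side [336 238  25  15 283] ell [348.5 244.6] [14.5 24.4] [[0.599, -0.314], [0.5864, -0.3617], [0.5857, -0.3644], [0.5843, -0.3697], [0.5829, -0.375], [0.5815, -0.3803]]
side [  0 240  13   9  64] ell [  6.3 243.9] [ 6.8 13.2] [[-0.2973, -0.1966], [-0.267, -0.25], [-0.2653, -0.2529], [-0.262, -0.2589], [-0.2586, -0.2648], [-0.2552, -0.2707]]
side [249 240  26  17 293] ell [262.4 248.1] [17.3 26.5] [[0.3773, -0.3007], [0.3753, -0.3491], [0.3752, -0.3518], [0.3749, -0.3571], [0.3747, -0.3625], [0.3745, -0.3679]]
```

View pics/w1crop.png

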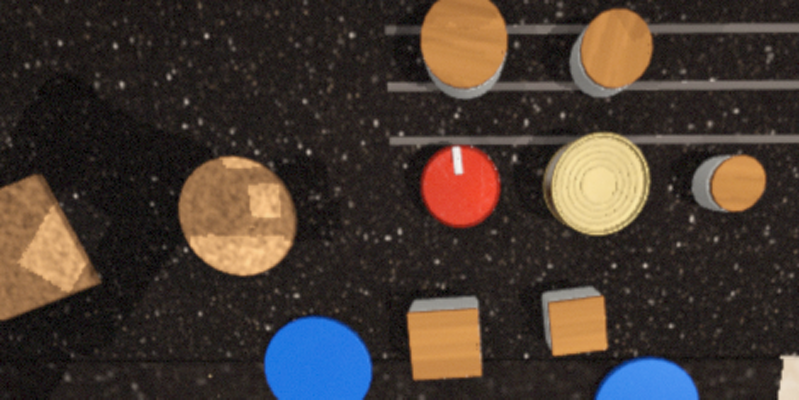

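```bash
python3 - <<'E'
import pickle
from h import *
d=pickle.load(open("snap1.pkl","rb"))
def quad(s,m,z):
    cs=max(cv2.findContours(m.astype(np.uint8),0,1)[0],key=cv2.contourArea).reshape(-1,2)
    w=np.array([onz(s,u,v,z)[:2] for u,v in cs],np.float32)*1000
    return cv2.minAreaRect(w)
for n,xy,z in [("wrist",(340,191),.048),("wrist",(261,201),.056),("scene",(320,271),.048),("scene",(281,239),.056),("scene",(236,182),.01),("side",(271,169),.01),("side",(262,248),.048)]:
    s=d[n]
    for lo in [(3,80,40),(5,100,60)]:
        for m,st,c in blobs(s,lo,(22,255,255)):
            if abs(c[0]-xy[0])<6 and abs(c[1]-xy[1])<6: print(n,xy,quad(s,m,z))
# round trivet in wrist: contour -> world -> circle
for n,xy in [("wrist",(140,127)),("scene",(280,209)),("side",(285,199))]:
    s=d[n]
    for lo,hi in [((3,60,30),(25,255,255)),((3,80,40),(22,255,255)),((5,60,80),(25,255,255))]:
        for m,st,c in blobs(s,lo,hi):
            if abs(c[0]-xy[0])<8 and abs(c[1]-xy[1])<8:
                cs=max(cv2.findContours(m.astype(np.uint8),0,1)[0],key=cv2.contourArea).reshape(-1,2)
                w=np.array([onz(s,u,v,.01)[:2] for u,v in cs],np.float32)*1000
                print(n,"trivet",cv2.minEnclosingCircle(w),cv2.fitEllipse(cv2.convexHull(w)), st)
E
```

```text
wrist (340, 191) ((372.0632019042969, -350.82049560546875), (49.779640197753906, 52.99311828613281), 6.806872367858887)
wrist (340, 191) ((372.061767578125, -349.9950866699219), (49.2801513671875, 48.92315673828125), 6.754378795623779)
wrist (261, 201) ((357.5115661621094, -237.78782653808594), (62.4283447265625, 62.82605743408203), 3.0953428745269775)
wrist (261, 201) ((358.08026123046875, -237.3596954345703), (60.993736267089844, 61.24472427368164), 3.0034258365631104)
scene (320, 271) ((370.96136474609375, -351.7907409667969), (60.000831604003906, 63.705284118652344), 8.739354133605957)
scene (320, 271) ((369.95733642578125, -350.6797790527344), (56.35041046142578, 57.461021423339844), 7.71005916595459)
scene (281, 239) ((359.6258239746094, -237.55052185058594), (69.85616302490234, 77.80316925048828), 3.8189499378204346)
scene (281, 239) ((358.1614685058594, -236.52273559570312), (66.35517883300781, 71.90536499023438), 3.132084846496582)
scene (236, 182) ((432.46624755859375, 137.57891845703125), (128.33465576171875, 134.41275024414062), 18.823976516723633)
scene (236, 182) ((432.
[... 1483 characters left out ...]
-60.447574615478516), (105.12300109863281, 121.26382446289062), 149.18472290039062) [258 197  45  25 873]
side trivet ((424.52984619140625, -37.24077606201172), 114.66792297363281) ((425.3607482910156, -43.997718811035156), (146.97486877441406, 222.66421508789062), 49.54393768310547) [241 185  65  28 927]
side trivet ((461.077392578125, -63.01005935668945), 62.82490539550781) ((461.0692443847656, -62.49120330810547), (110.26985168457031, 124.25605010986328), 175.31639099121094) [267 189  37  21 640]
side trivet ((457.7539367675781, -61.07228469848633), 57.900634765625) ((460.9235534667969, -61.136268615722656), (104.55553436279297, 115.1817398071289), 174.1206817626953) [268 189  35  20 561]
```

carry_out(series=[{"fingers":1,"travel":[-0.05,0.02,-0.1],"rotation":[0,0,0.01]},{"fingers":1,"travel":[-0.12,0.05,-0.25],"rotation":[0,0,0.02]},{"fingers":1,"travel":[-0.2,0.08,-0.4],"rotation":[0,0,0.037]},{"fingers":1,"travel":[-0.28,0.11,-0.55],"rotation":[0,0,0.037]},{"fingers":1,"travel":[-0.34,0.14,-0.7],"rotation":[0,0,0.037]},{"fingers":1,"travel":[-0.4,0.17,-0.85],"rotation":[0,0,0.037]},{"fingers":1,"travel":[-0.417,0.172,-1],"rotation":[0,0,0.037]},{"fingers":1,"travel":[-0.417,0.172,-1],"rotation":[0,0,0.037]}])

```text
clock: 4.3
tcp_pos: [0.3575, -0.237, 0.2488]
orientation: [[0.053, -0.999, -0.003], [-0.999, -0.053, 0.002], [-0.002, 0.003, -1.0]]
force: [0.0, 0.8, -0.1]
gripper_width: 0.999
```

carry_out(series=[{"fingers":1,"travel":[0,0,-0.15],"rotation":[0,0,0]},{"fingers":1,"travel":[0,0,-0.3],"rotation":[0,0,0]},{"fingers":1,"travel":[0,0,-0.45],"rotation":[0,0,0]},{"fingers":1,"travel":[0,0,-0.6],"rotation":[0,0,0]},{"fingers":1,"travel":[0,0,-0.75],"rotation":[0,0,0]},{"fingers":1,"travel":[0,0,-0.9],"rotation":[0,0,0]},{"fingers":1,"travel":[0,0,-1],"rotation":[0,0,0]},{"fingers":1,"travel":[0,0,-1],"rotation":[0,0,0]}])

```text
clock: 5.3
tcp_pos: [0.3588, -0.2376, 0.1299]
orientation: [[0.053, -0.999, -0.001], [-0.999, -0.053, 0.001], [-0.001, 0.001, -1.0]]
force: [-0.7, -0.0, -0.4]
gripper_width: 0.998
```

```bash
python3 look.py 2 scene wrist
```

```text
5.4 [ 0.3594 -0.238   0.1307] [[0.053, -0.999, 0.0], [-0.999, -0.053, -0.0], [0.0, -0.0, -1.0]] [-0.4  0.7  0.9] 1.0009446900669188
```

View pics/scene2.png

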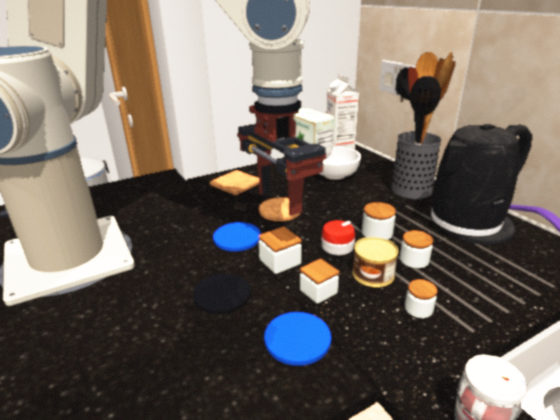

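View pics/wrist2.png

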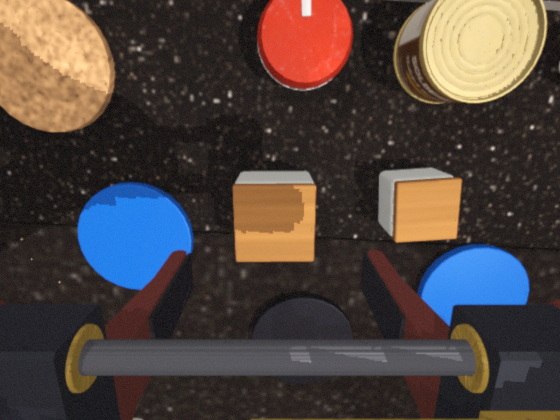

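```bash
python3 - <<'E'
import pickle
from h import *
s=pickle.load(open("snap2.pkl","rb"))["wrist"]
for xy,z in [((275,220),.056),((425,208),.048)]:
  for m,st,c in blobs(s,(5,100,40),(22,255,255)):
    if abs(c[0]-xy[0])<8 and abs(c[1]-xy[1])<12:
        cs=max(cv2.findContours(m.astype(np.uint8),0,1)[0],key=cv2.contourArea).reshape(-1,2)
        print(cv2.minAreaRect(np.array([onz(s,u,v,z)[:2] for u,v in cs],np.float32)*1000))
E
```

```text
((358.8239440917969, -237.1311492919922), (60.147544860839844, 60.100799560546875), 3.089639902114868)
((372.45892333984375, -348.6012268066406), (49.14867401123047, 49.52020263671875), 7.218217849731445)
```

carry_out(series=[{"fingers":1,"travel":[0,0,-0.15],"rotation":[0,0,0]},{"fingers":1,"travel":[0,0,-0.3],"rotation":[0,0,0]},{"fingers":1,"travel":[0,0,-0.45],"rotation":[0,0,0]},{"fingers":1,"travel":[0,0,-0.6],"rotation":[0,0,0]},{"fingers":1,"travel":[0,0,-0.75],"rotation":[0,0,0]},{"fingers":1,"travel":[0,0,-0.87],"rotation":[0,0,0]},{"fingers":1,"travel":[0,0,-0.93],"rotation":[0,0,0]},{"fingers":1,"travel":[0,0,-0.93],"rotation":[0,0,0]}])

```text
clock: 6.4
tcp_pos: [0.3591, -0.2377, 0.0185]
orientation: [[0.053, -0.999, -0.0], [-0.999, -0.053, 0.0], [-0.0, 0.0, -1.0]]
force: [-0.0, -0.3, 0.3]
gripper_width: 0.999
```

carry_out(series=[{"fingers":0.8,"travel":[0,0,0],"rotation":[0,0,0]},{"fingers":0.7,"travel":[0,0,0],"rotation":[0,0,0]},{"fingers":0.6,"travel":[0,0,0],"rotation":[0,0,0]},{"fingers":0.5,"travel":[0,0,0],"rotation":[0,0,0]},{"fingers":0.5,"travel":[0,0,0],"rotation":[0,0,0]},{"fingers":0.5,"travel":[0,0,0],"rotation":[0,0,0]},{"fingers":0.5,"travel":[0,0,0.2],"rotation":[0,0,0]},{"fingers":0.5,"travel":[0,0,0.4],"rotation":[0,0,0]}])

```text
clock: 7.4
tcp_pos: [0.3586, -0.2374, 0.0668]
orientation: [[0.053, -0.999, -0.001], [-0.999, -0.053, 0.001], [-0.001, 0.001, -1.0]]
force: [0.6, -0.1, -2.6]
gripper_width: 0.681
```

carry_out(series=[{"fingers":0.5,"travel":[0.02,0.1,0.1],"rotation":[0,0,0]},{"fingers":0.5,"travel":[0.05,0.2,0.2],"rotation":[0,0,0.03]},{"fingers":0.5,"travel":[0.08,0.35,0.25],"rotation":[0,0,0.06]},{"fingers":0.5,"travel":[0.12,0.5,0.25],"rotation":[0,0,0.09]},{"fingers":0.5,"travel":[0.16,0.65,0.25],"rotation":[0,0,0.12]},{"fingers":0.5,"travel":[0.2,0.8,0.25],"rotation":[0,0,0.15]},{"fingers":0.5,"travel":[0.22,0.9,0.25],"rotation":[0,0,0.17]},{"fingers":0.5,"travel":[0.24,1,0.25],"rotation":[0,0,0.18]}])

```text
clock: 8.4
tcp_pos: [0.3878, -0.1168, 0.0966]
orientation: [[0.331, -0.944, -0.0], [-0.944, -0.331, 0.0], [-0.0, 0.0, -1.0]]
force: [0.4, -0.3, -2.9]
gripper_width: 0.68
```

carry_out(series=[{"fingers":0.5,"travel":[0.02,0.1,0],"rotation":[0,0,0]},{"fingers":0.5,"travel":[0.05,0.25,0],"rotation":[0,0,0]},{"fingers":0.5,"travel":[0.08,0.4,0],"rotation":[0,0,0]},{"fingers":0.5,"travel":[0.1,0.55,0],"rotation":[0,0,0]},{"fingers":0.5,"travel":[0.12,0.7,0],"rotation":[0,0,0]},{"fingers":0.5,"travel":[0.14,0.85,0],"rotation":[0,0,0]},{"fingers":0.5,"travel":[0.16,0.95,0],"rotation":[0,0,0]},{"fingers":0.5,"travel":[0.16,1,0],"rotation":[0,0,0]}])

```text
clock: 9.4
tcp_pos: [0.4073, 0.0028, 0.0967]
orientation: [[0.33, -0.944, 0.0], [-0.944, -0.33, -0.0], [0.0, -0.0, -1.0]]
force: [-0.1, 0.1, -2.1]
gripper_width: 0.682
```

```bash
python3 look.py 3 scene wrist side
```

```text
9.55 [0.407  0.0023 0.0966] [[0.33, -0.944, -0.0], [-0.944, -0.33, -0.0], [0.0, 0.0, -1.0]] [-0.2  0.6 -2.9] 0.6811749254338693
```

View pics/wrist3.png

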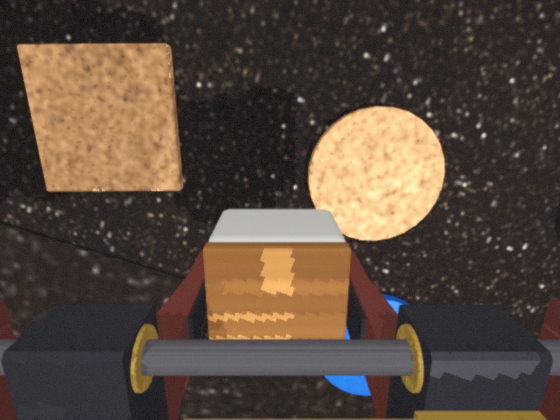

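View pics/scene3.png

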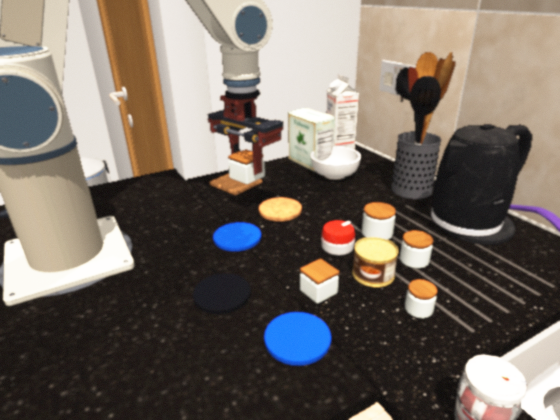

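```bash
python3 - <<'E'
import pickle
from h import *
s=pickle.load(open("snap3.pkl","rb"))["wrist"]
for m,st,c in blobs(s,(5,60,60),(25,255,255),800):
    cs=max(cv2.findContours(m.astype(np.uint8),0,1)[0],key=cv2.contourArea).reshape(-1,2)
    w=np.array([onz(s,u,v,.01)[:2] for u,v in cs],np.float32)*1000
    print(st,cv2.minAreaRect(w),cv2.minEnclosingCircle(w))
    ap=cv2.approxPolyDP(cs.reshape(-1,1,2),6,True).reshape(-1,2)
    for a in ap[:6]: print("  ",a,onz(s,*a,.01).round(4)[:2])
E
```

```text
[   16    42   170   151 21979] ((434.595458984375, 137.6399383544922), (100.82872009277344, 103.47896575927734), 20.04115867614746) ((434.131591796875, 138.59275817871094), 69.79300689697266)
   [16 45] [0.4632 0.202 ]
   [ 47 191] [0.3712 0.1687]
   [181 190] [0.4045 0.0757]
   [169  44] [0.4968 0.1079]
[  307   103   142   140 14657] ((462.1723327636719, -56.494102478027344), (102.14571380615234, 97.1209487915039), 65.99027252197266) ((462.094482421875, -56.751277923583984), 51.91751480102539)
   [392 103] [ 0.5115 -0.045 ]
   [344 114] [ 0.4939 -0.0168]
   [310 156] [ 0.4592 -0.0049]
   [313 205] [ 0.4259 -0.0201]
   [329 210] [ 0.4262 -0.0328]
   [350 238] [ 0.4107 -0.0564]
[  200   241   155    99 14162] ((347.83502197265625, -19.08501434326172), (89.07759094238281, 121.23873901367188), 19.30202293395996) ((346.07623291015625, -19.165184020996094), 71.43403625488281)
   [205 242] [0.3707 0.0478]
   [209 339] [0.2868 0.0206]
   [344 339] [ 0.3245 -0.0873]
   [354 266] [ 0.3899 -0.0686]
   [348 242] [ 0.4072 -0.0562]
[ 130  323   31   71 1034] ((247.77345275878906, 68.68614196777
[... 260 characters left out ...]
4  0.0681]
   [146 340] [0.2682 0.0707]
[ 394  323   31   71 1055] ((324.3175964355469, -149.57676696777344), (75.53337097167969, 21.420846939086914), 33.0831184387207) ((324.63287353515625, -150.06072998046875), 37.78793716430664)
   [404 323] [ 0.3556 -0.1284]
   [394 337] [ 0.3403 -0.1264]
   [407 340] [ 0.3412 -0.138 ]
   [414 368] [ 0.3171 -0.1564]
   [401 378] [ 0.3036 -0.1503]
   [418 393] [ 0.2937 -0.1717]
[ 182  410  368   10 1814] ((255.70042419433594, -137.716064453125), (10.529314041137695, 337.7483215332031), 19.299365997314453) ((251.2886962890625, -139.26095581054688), 168.8752899169922)
   [549 411] [ 0.3147 -0.2937]
   [182 418] [0.196  0.0203]
   [549 419] [ 0.3065 -0.2988]
```

carry_out(series=[{"fingers":0.5,"travel":[0.02,0.1,0],"rotation":[0,0,0]},{"fingers":0.5,"travel":[0.05,0.25,0],"rotation":[0,0,0.008]},{"fingers":0.5,"travel":[0.08,0.4,0],"rotation":[0,0,0.008]},{"fingers":0.5,"travel":[0.12,0.55,0],"rotation":[0,0,0.008]},{"fingers":0.5,"travel":[0.16,0.7,0],"rotation":[0,0,0.008]},{"fingers":0.5,"travel":[0.2,0.85,0],"rotation":[0,0,0.008]},{"fingers":0.5,"travel":[0.225,1,0],"rotation":[0,0,0.008]},{"fingers":0.5,"travel":[0.225,1,0],"rotation":[0,0,0.008]}])

```text
clock: 10.55
tcp_pos: [0.4344, 0.1232, 0.0967]
orientation: [[0.342, -0.94, 0.0], [-0.94, -0.342, 0.0], [-0.0, -0.001, -1.0]]
force: [0.5, -0.6, -2.1]
gripper_width: 0.68
```

carry_out(series=[{"fingers":0.5,"travel":[0,0.06,-0.05],"rotation":[0,0,0]},{"fingers":0.5,"travel":[0,0.12,-0.1],"rotation":[0,0,0]},{"fingers":0.5,"travel":[0,0.12,-0.2],"rotation":[0,0,0]},{"fingers":0.5,"travel":[0,0.12,-0.3],"rotation":[0,0,0]},{"fingers":0.5,"travel":[0,0.12,-0.4],"rotation":[0,0,0]},{"fingers":0.5,"travel":[0,0.12,-0.48],"rotation":[0,0,0]},{"fingers":0.5,"travel":[0,0.12,-0.53],"rotation":[0,0,0]},{"fingers":0.5,"travel":[0,0.12,-0.55],"rotation":[0,0,0]}])

```text
clock: 11.55
tcp_pos: [0.434, 0.1366, 0.0303]
orientation: [[0.341, -0.94, -0.0], [-0.94, -0.341, -0.0], [-0.0, 0.0, -1.0]]
force: [0.7, -0.0, -2.6]
gripper_width: 0.682
```

carry_out(series=[{"fingers":0.5,"travel":[0,0,-0.01],"rotation":[0,0,0]},{"fingers":0.5,"travel":[0,0,-0.01],"rotation":[0,0,0]},{"fingers":0.75,"travel":[0,0,-0.01],"rotation":[0,0,0]},{"fingers":0.85,"travel":[0,0,-0.01],"rotation":[0,0,0]},{"fingers":0.95,"travel":[0,0,-0.01],"rotation":[0,0,0]},{"fingers":0.95,"travel":[0,0,0.1],"rotation":[0,0,0]},{"fingers":0.95,"travel":[0,0,0.3],"rotation":[0,0,0]},{"fingers":0.95,"travel":[0,0,0.5],"rotation":[0,0,0]}])

```text
clock: 12.55
tcp_pos: [0.4341, 0.1367, 0.092]
orientation: [[0.341, -0.94, 0.0], [-0.94, -0.341, 0.0], [0.0, -0.0, -1.0]]
force: [0.9, 0.3, -0.5]
gripper_width: 0.946
```

carry_out(series=[{"fingers":0.95,"travel":[0,0,0.15],"rotation":[0,0,0]},{"fingers":0.95,"travel":[0,-0.1,0.3],"rotation":[0,0,0]},{"fingers":0.95,"travel":[-0.05,-0.25,0.4],"rotation":[0,0,0]},{"fingers":0.95,"travel":[-0.1,-0.4,0.5],"rotation":[0,0,0]},{"fingers":0.95,"travel":[-0.15,-0.6,0.5],"rotation":[0,0,0]},{"fingers":0.95,"travel":[-0.2,-0.8,0.5],"rotation":[0,0,0]},{"fingers":0.95,"travel":[-0.25,-1,0.5],"rotation":[0,0,0]},{"fingers":0.95,"travel":[-0.25,-1,0.5],"rotation":[0,0,0]}])

```text
clock: 13.55
tcp_pos: [0.403, 0.0154, 0.1509]
orientation: [[0.338, -0.941, -0.001], [-0.941, -0.338, -0.0], [-0.0, 0.001, -1.0]]
force: [-0.9, 0.3, 0.4]
gripper_width: 0.955
```

```bash
python3 look.py 4 scene wrist side
```

```text
13.7 [0.4042 0.0168 0.1509] [[0.341, -0.94, 0.0], [-0.94, -0.341, 0.0], [-0.0, -0.0, -1.0]] [0.2 0.2 0.8] 0.948527018109708
```

View pics/wrist4.png

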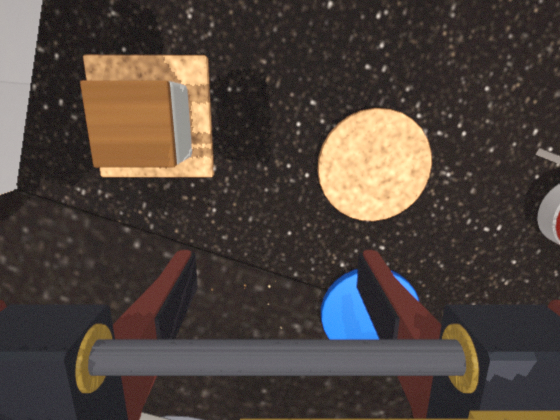

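```bash
python3 - <<'E'
import pickle
from h import *
s=pickle.load(open("snap4.pkl","rb"))["wrist"]
hsv=cv2.cvtColor(s["color"],cv2.COLOR_RGB2HSV)
for p in [(130,120),(95,72),(375,165),(205,150)]: print(p,hsv[p[1],p[0]])
# lid corners by eye from picture
cor=[(81,81),(169,81),(177,164),(93,166)]
P=np.array([onz(s,*c,.066)[:2] for c in cor]); print("lid",P.round(4).tolist(),P.mean(0),np.linalg.norm(np.diff(P,axis=0),axis=1))
cor=[(84,56),(208,56),(213,177),(101,178)]
P=np.array([onz(s,*c,.01)[:2] for c in cor]); print("triv",P.round(4).tolist(),P[:3].mean(0),(P[0]+P[2])/2)
for m,st,c in blobs(s,(5,60,60),(25,255,255),800):
    cs=max(cv2.findContours(m.astype(np.uint8),0,1)[0],key=cv2.contourArea).reshape(-1,2)
    w=np.array([onz(s,u,v,.01)[:2] for u,v in cs],np.float32)*1000
    print(st,cv2.minAreaRect(w),cv2.minEnclosingCircle(w))
E
```

```text
(130, 120) [ 15 155 174]
(95, 72) [ 15 123 197]
(375, 165) [ 17 102 255]
(205, 150) [ 15 120 208]
lid [[0.4504, 0.1708], [0.4704, 0.1156], [0.4184, 0.0961], [0.3965, 0.1523]] [0.43392464 0.13368473] [0.05869773 0.05554504 0.0602523 ]
triv [[0.4633, 0.2011], [0.4971, 0.1075], [0.404, 0.0752], [0.3693, 0.1685]] [0.45481211 0.12796035] [0.43364496 0.13819142]
[   80    50   138   130 14299] ((433.4703674316406, 140.35406494140625), (103.64752960205078, 110.37722778320312), 21.473867416381836) ((433.8421630859375, 138.97410583496094), 70.11930847167969)
[  316   107   119   115 10405] ((461.222900390625, -55.58898162841797), (102.3017349243164, 100.90426635742188), 83.10945892333984) ((459.7078552246094, -56.27143096923828), 53.52547073364258)
[  75  323   38   71 1298] ((173.68527221679688, 138.95970153808594), (94.66912841796875, 32.98999786376953), 3.557321310043335) ((173.74673461914062, 137.6435546875), 47.68058395385742)
[ 442  323   38   71 1311] ((306.3110046386719, -227.27410888671875), (94.81657409667969, 33.357879638671875), 35.2465705871582) ((305.5585021972656, -226.37840270996094), 47.693504333496094)
[ 239  410  321   10 1412] ((216.79135131835938, -198.4915771484375), (12.836199760437012, 359.15118408203125), 19.865598678588867) ((210.7554931640625, -200.67239379882812), 179.57571411132812)
```

carry_out(series=[{"fingers":0.95,"travel":[-0.05,0.1,0.05],"rotation":[0,0,0]},{"fingers":0.95,"travel":[-0.1,0.2,0.1],"rotation":[0,0,0]},{"fingers":0.95,"travel":[-0.15,0.35,0.2],"rotation":[0,0,0]},{"fingers":0.95,"travel":[-0.2,0.5,0.25],"rotation":[0,0,0]},{"fingers":0.95,"travel":[-0.25,0.65,0.3],"rotation":[0,0,0]},{"fingers":0.95,"travel":[-0.3,0.75,0.35],"rotation":[0,0,0]},{"fingers":0.95,"travel":[-0.35,0.78,0.4],"rotation":[0,0,0]},{"fingers":0.95,"travel":[-0.35,0.78,0.4],"rotation":[0,0,0]}])

```text
clock: 14.7
tcp_pos: [0.3618, 0.1105, 0.1991]
orientation: [[0.342, -0.94, 0.001], [-0.94, -0.342, 0.0], [0.0, -0.001, -1.0]]
force: [-0.3, -0.7, 0.0]
gripper_width: 0.954
```

```bash
python3 look.py 5 wrist; python3 - <<'E'
import cv2
a=cv2.imread("pics/wrist5.png")[0:250,130:430]
cv2.imwrite("pics/w5c.png",cv2.resize(a,None,fx=2.4,fy=2.4,interpolation=cv2.INTER_CUBIC))
E
```

```text
14.75 [0.362  0.1102 0.1989] [[0.341, -0.94, 0.001], [-0.94, -0.341, 0.0], [0.0, -0.0, -1.0]] [-0.1  0.  -1. ] 0.9500083745134865
```

View pics/w5c.png

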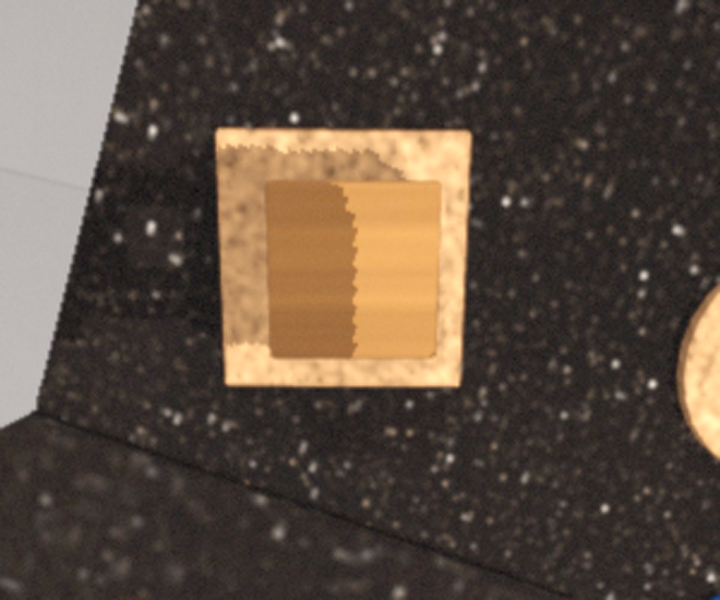

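```bash
python3 - <<'E'
import pickle
from h import *
s=pickle.load(open("snap5.pkl","rb"))["wrist"]
def P(c,z): return np.array([onz(s,130+u/2.4,v/2.4,z)[:2] for u,v in c])
def inter(Q):
    return cv2.minAreaRect((Q*1000).astype(np.float32))
lid=P([(266,181),(441,181),(435,358),(270,358)],.066)
tr=P([(216,129),(470,131),(460,387),(226,386)],.01)
print(lid.mean(0),inter(lid)); print(tr.mean(0),inter(tr), (lid.mean(0)-tr.mean(0)))
for m,st,c in blobs(s,(5,60,60),(25,255,255),800): print(st)
E
```

```text
[0.43268672 0.13501924] ((432.6804504394531, 135.03985595703125), (58.31851577758789, 58.02289581298828), 19.79212188720703)
[0.43337798 0.1394653 ] ((433.4623718261719, 139.43675231933594), (99.60765075683594, 98.9497299194336), 19.8153133392334) [-0.00069126 -0.00444607]
[  219    47   109   116 11474]
[ 411   99  105  104 8296]
[   0  222   43   54 1460]
[  75  323   38   71 1299]
[ 442  323   38   71 1314]
[ 240  410  320   10 1277]
```

carry_out(series=[{"fingers":0.95,"travel":[0.1,0.04,0],"rotation":[0,0,0]},{"fingers":0.95,"travel":[0.2,0.08,-0.1],"rotation":[0,0,0]},{"fingers":0.95,"travel":[0.3,0.12,-0.25],"rotation":[0,0,0]},{"fingers":0.95,"travel":[0.4,0.16,-0.4],"rotation":[0,0,0]},{"fingers":0.95,"travel":[0.5,0.2,-0.5],"rotation":[0,0,0]},{"fingers":0.95,"travel":[0.6,0.22,-0.6],"rotation":[0,0,0]},{"fingers":0.95,"travel":[0.6,0.22,-0.7],"rotation":[0,0,0]},{"fingers":0.95,"travel":[0.6,0.22,-0.75],"rotation":[0,0,0]}])

```text
clock: 15.75
tcp_pos: [0.4336, 0.1363, 0.1076]
orientation: [[0.341, -0.94, -0.002], [-0.94, -0.341, -0.001], [-0.0, 0.002, -1.0]]
force: [-1.1, 0.1, -0.6]
gripper_width: 0.949
```

carry_out(series=[{"fingers":0.95,"travel":[0,0,-0.15],"rotation":[0,0,0]},{"fingers":0.95,"travel":[0,0,-0.3],"rotation":[0,0,0]},{"fingers":0.95,"travel":[0,0,-0.45],"rotation":[0,0,0]},{"fingers":0.95,"travel":[0,0,-0.58],"rotation":[0,0,0]},{"fingers":0.95,"travel":[0,0,-0.65],"rotation":[0,0,0]},{"fingers":0.75,"travel":[0,0,-0.65],"rotation":[0,0,0]},{"fingers":0.5,"travel":[0,0,-0.65],"rotation":[0,0,0]},{"fingers":0.5,"travel":[0,0,-0.65],"rotation":[0,0,0]}])

```text
clock: 16.75
tcp_pos: [0.4345, 0.1368, 0.0312]
orientation: [[0.341, -0.94, 0.001], [-0.94, -0.341, 0.0], [0.0, -0.001, -1.0]]
force: [0.2, 0.7, 1.2]
gripper_width: 0.684
```

carry_out(series=[{"fingers":0.5,"travel":[0,0,0.02],"rotation":[0,0,0]},{"fingers":0.5,"travel":[0,0,0.03],"rotation":[0,0,0]},{"fingers":0.5,"travel":[0,0.02,0.03],"rotation":[0,0,0]},{"fingers":0.5,"travel":[0.005,0.037,0.03],"rotation":[0,0,0]},{"fingers":0.5,"travel":[0.005,0.037,0.01],"rotation":[0,0,0]},{"fingers":0.5,"travel":[0.005,0.037,0],"rotation":[0,0,0]},{"fingers":0.5,"travel":[0.005,0.037,0],"rotation":[0,0,0]},{"fingers":0.5,"travel":[0.005,0.037,0],"rotation":[0,0,0]}])

```text
clock: 17.75
tcp_pos: [0.4347, 0.1412, 0.0312]
orientation: [[0.341, -0.94, 0.0], [-0.94, -0.341, 0.0], [-0.0, -0.0, -1.0]]
force: [-2.1, 0.5, 7.6]
gripper_width: 0.682
```

carry_out(series=[{"fingers":0.75,"travel":[0,0,0],"rotation":[0,0,0]},{"fingers":0.85,"travel":[0,0,0],"rotation":[0,0,0]},{"fingers":0.95,"travel":[0,0,0],"rotation":[0,0,0]},{"fingers":0.95,"travel":[0,0,0],"rotation":[0,0,0]},{"fingers":0.95,"travel":[0,0,0.2],"rotation":[0,0,0]},{"fingers":0.95,"travel":[0,0,0.45],"rotation":[0,0,0]},{"fingers":0.95,"travel":[0,0,0.75],"rotation":[0,0,0]},{"fingers":0.95,"travel":[0,0,1],"rotation":[0,0,0]}])

```text
clock: 18.75
tcp_pos: [0.4347, 0.1411, 0.1519]
orientation: [[0.341, -0.94, 0.0], [-0.94, -0.341, 0.0], [0.0, -0.0, -1.0]]
force: [0.8, -0.3, -0.6]
gripper_width: 0.95
```

carry_out(series=[{"fingers":0.95,"travel":[-0.01,-0.08,0],"rotation":[0,0,0]},{"fingers":0.95,"travel":[-0.03,-0.2,0],"rotation":[0,0,0]},{"fingers":0.95,"travel":[-0.06,-0.35,0],"rotation":[0,0,0]},{"fingers":0.95,"travel":[-0.08,-0.5,0],"rotation":[0,0,0]},{"fingers":0.95,"travel":[-0.1,-0.65,0],"rotation":[0,0,0]},{"fingers":0.95,"travel":[-0.11,-0.8,0],"rotation":[0,0,0]},{"fingers":0.95,"travel":[-0.12,-0.95,0],"rotation":[0,0,0]},{"fingers":0.95,"travel":[-0.12,-1,0],"rotation":[0,0,0]}])

```text
clock: 19.75
tcp_pos: [0.419, 0.0198, 0.1495]
orientation: [[0.339, -0.941, -0.003], [-0.941, -0.339, -0.0], [-0.001, 0.003, -1.0]]
force: [0.3, 0.3, 0.6]
gripper_width: 0.946
```

carry_out(series=[{"fingers":0.95,"travel":[-0.01,-0.12,0],"rotation":[0,0,-0.02]},{"fingers":0.95,"travel":[-0.03,-0.25,0],"rotation":[0,0,-0.05]},{"fingers":0.95,"travel":[-0.06,-0.4,0],"rotation":[0,0,-0.08]},{"fingers":0.95,"travel":[-0.08,-0.55,0],"rotation":[0,0,-0.1]},{"fingers":0.95,"travel":[-0.1,-0.7,0],"rotation":[0,0,-0.12]},{"fingers":0.95,"travel":[-0.11,-0.85,0],"rotation":[0,0,-0.144]},{"fingers":0.95,"travel":[-0.12,-0.97,0],"rotation":[0,0,-0.144]},{"fingers":0.95,"travel":[-0.12,-1,0],"rotation":[0,0,-0.144]}])

```text
clock: 20.75
tcp_pos: [0.4057, -0.0996, 0.1505]
orientation: [[0.121, -0.993, -0.0], [-0.993, -0.121, 0.0], [-0.0, 0.0, -1.0]]
force: [-0.7, 0.7, 0.4]
gripper_width: 0.95
```

carry_out(series=[{"fingers":0.95,"travel":[-0.01,-0.12,0],"rotation":[0,0,0]},{"fingers":0.95,"travel":[-0.03,-0.25,0],"rotation":[0,0,0]},{"fingers":0.95,"travel":[-0.06,-0.4,0],"rotation":[0,0,0]},{"fingers":0.95,"travel":[-0.08,-0.55,0],"rotation":[0,0,0]},{"fingers":0.95,"travel":[-0.1,-0.7,0],"rotation":[0,0,0]},{"fingers":0.95,"travel":[-0.12,-0.85,0],"rotation":[0,0,0]},{"fingers":0.95,"travel":[-0.13,-0.97,0],"rotation":[0,0,0]},{"fingers":0.95,"travel":[-0.13,-1,0],"rotation":[0,0,0]}])

```text
clock: 21.75
tcp_pos: [0.3902, -0.2199, 0.1507]
orientation: [[0.12, -0.993, 0.0], [-0.993, -0.12, -0.0], [0.0, -0.0, -1.0]]
force: [-0.1, -0.3, 1.0]
gripper_width: 0.95
```

carry_out(series=[{"fingers":0.95,"travel":[-0.01,-0.12,0],"rotation":[0,0,0]},{"fingers":0.95,"travel":[-0.03,-0.25,0],"rotation":[0,0,0]},{"fingers":0.95,"travel":[-0.06,-0.4,0],"rotation":[0,0,0]},{"fingers":0.95,"travel":[-0.08,-0.55,0],"rotation":[0,0,0]},{"fingers":0.95,"travel":[-0.1,-0.7,0],"rotation":[0,0,0]},{"fingers":0.95,"travel":[-0.12,-0.85,0],"rotation":[0,0,0]},{"fingers":0.95,"travel":[-0.13,-0.97,0],"rotation":[0,0,0]},{"fingers":0.95,"travel":[-0.13,-1,0],"rotation":[0,0,0]}])

```text
clock: 22.75
tcp_pos: [0.3746, -0.3399, 0.1506]
orientation: [[0.12, -0.993, 0.0], [-0.993, -0.12, -0.0], [0.0, -0.0, -1.0]]
force: [0.1, 0.3, -0.8]
gripper_width: 0.947
```

```bash
python3 look.py 6 wrist side; python3 - <<'E'
import pickle
from h import *
s=pickle.load(open("snap6.pkl","rb"))["wrist"]
for m,st,c in blobs(s,(5,100,40),(22,255,255),800):
        cs=max(cv2.findContours(m.astype(np.uint8),0,1)[0],key=cv2.contourArea).reshape(-1,2)
        print(st,cv2.minAreaRect(np.array([onz(s,u,v,.048)[:2] for u,v in cs],np.float32)*1000))
E
```

```text
22.85 [ 0.3746 -0.3391  0.1506] [[0.121, -0.993, -0.0], [-0.993, -0.121, 0.0], [-0.0, 0.0, -1.0]] [ 1.6  0.4 -0.4] 0.9503400190251929
[ 268    0  113  122 1574] ((487.56732177734375, -360.72930908203125), (78.93179321289062, 78.70670318603516), 12.024109840393066)
[ 442   52   64   65 3097] ((486.9576721191406, -469.7426452636719), (43.84743118286133, 42.30236053466797), 72.89385986328125)
[ 257  187   62   58 3447] ((372.2494812011719, -350.0243835449219), (47.96132278442383, 48.70256805419922), 6.982515335083008)
[  75  323   38   71 1228] ((213.28440856933594, -189.45755004882812), (28.510540008544922, 82.63540649414062), 80.66398620605469)
[ 442  323   38   71 1246] ((254.85549926757812, -527.08251953125), (81.82005310058594, 28.30063819885254), 23.133453369140625)
[ 240  410  320   10 1302] ((184.30349731445312, -485.5430908203125), (11.205439567565918, 312.5879821777344), 6.97299861907959)
```

View pics/wrist6.png

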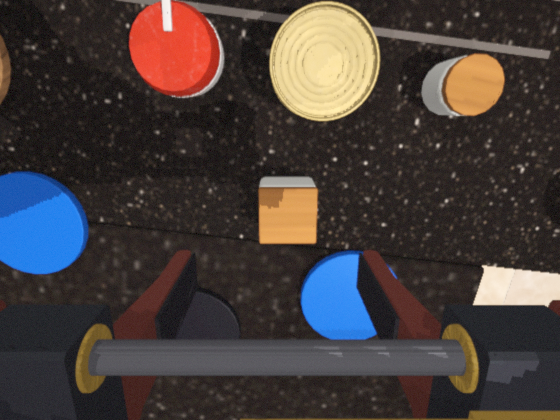

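carry_out(series=[{"fingers":0.9,"travel":[-0.01,-0.05,0],"rotation":[0,0,0]},{"fingers":0.9,"travel":[-0.02,-0.094,-0.15],"rotation":[0,0,0]},{"fingers":0.9,"travel":[-0.02,-0.094,-0.3],"rotation":[0,0,0]},{"fingers":0.9,"travel":[-0.02,-0.094,-0.45],"rotation":[0,0,0]},{"fingers":0.9,"travel":[-0.02,-0.094,-0.6],"rotation":[0,0,0]},{"fingers":0.9,"travel":[-0.02,-0.094,-0.75],"rotation":[0,0,0]},{"fingers":0.9,"travel":[-0.02,-0.094,-0.9],"rotation":[0,0,0]},{"fingers":0.9,"travel":[-0.02,-0.094,-1],"rotation":[0,0,0]}])

```text
clock: 23.85
tcp_pos: [0.3718, -0.3497, 0.0291]
orientation: [[0.122, -0.993, -0.001], [-0.993, -0.122, 0.001], [-0.001, 0.001, -1.0]]
force: [0.3, -0.4, -0.4]
gripper_width: 0.899
```

carry_out(series=[{"fingers":0.9,"travel":[0,0,-0.1],"rotation":[0,0,0]},{"fingers":0.9,"travel":[0,0,-0.147],"rotation":[0,0,0]},{"fingers":0.9,"travel":[0,0,-0.147],"rotation":[0,0,0]},{"fingers":0.6,"travel":[0,0,-0.147],"rotation":[0,0,0]},{"fingers":0.4,"travel":[0,0,-0.147],"rotation":[0,0,0]},{"fingers":0.35,"travel":[0,0,-0.147],"rotation":[0,0,0]},{"fingers":0.35,"travel":[0,0,-0.147],"rotation":[0,0,0]},{"fingers":0.35,"travel":[0,0,-0.147],"rotation":[0,0,0]}])

```text
clock: 24.85
tcp_pos: [0.3724, -0.3502, 0.0133]
orientation: [[0.122, -0.993, 0.0], [-0.993, -0.122, -0.0], [0.0, -0.0, -1.0]]
force: [-0.8, -0.1, 3.8]
gripper_width: 0.545
```

carry_out(series=[{"fingers":0.35,"travel":[0,0,0.05],"rotation":[0,0,0]},{"fingers":0.35,"travel":[0,0,0.2],"rotation":[0,0,0]},{"fingers":0.35,"travel":[0,0,0.35],"rotation":[0,0,0]},{"fingers":0.35,"travel":[0,0,0.5],"rotation":[0,0,0]},{"fingers":0.35,"travel":[0.02,0.1,0.65],"rotation":[0,0,0]},{"fingers":0.35,"travel":[0.04,0.2,0.8],"rotation":[0,0,0]},{"fingers":0.35,"travel":[0.06,0.35,0.95],"rotation":[0,0,0]},{"fingers":0.35,"travel":[0.08,0.5,1],"rotation":[0,0,0]}])

```text
clock: 25.85
tcp_pos: [0.3826, -0.2901, 0.135]
orientation: [[0.121, -0.993, 0.003], [-0.993, -0.121, -0.002], [0.002, -0.002, -1.0]]
force: [0.3, -1.2, -1.6]
gripper_width: 0.548
```

carry_out(series=[{"fingers":0.35,"travel":[0.02,0.15,0.02],"rotation":[0,0,0.02]},{"fingers":0.35,"travel":[0.04,0.3,0.05],"rotation":[0,0,0.05]},{"fingers":0.35,"travel":[0.06,0.45,0.08],"rotation":[0,0,0.08]},{"fingers":0.35,"travel":[0.08,0.6,0.1],"rotation":[0,0,0.1]},{"fingers":0.35,"travel":[0.1,0.75,0.1],"rotation":[0,0,0.12]},{"fingers":0.35,"travel":[0.11,0.85,0.1],"rotation":[0,0,0.144]},{"fingers":0.35,"travel":[0.12,0.95,0.1],"rotation":[0,0,0.144]},{"fingers":0.35,"travel":[0.12,1,0.1],"rotation":[0,0,0.144]}])

```text
clock: 26.85
tcp_pos: [0.3963, -0.1695, 0.145]
orientation: [[0.341, -0.94, -0.0], [-0.94, -0.341, 0.0], [-0.0, 0.0, -1.0]]
force: [-0.3, -0.6, -2.2]
gripper_width: 0.546
```

carry_out(series=[{"fingers":0.35,"travel":[0.02,0.12,0],"rotation":[0,0,0]},{"fingers":0.35,"travel":[0.04,0.25,0],"rotation":[0,0,0]},{"fingers":0.35,"travel":[0.06,0.4,0],"rotation":[0,0,0]},{"fingers":0.35,"travel":[0.08,0.55,0],"rotation":[0,0,0]},{"fingers":0.35,"travel":[0.1,0.7,0],"rotation":[0,0,0]},{"fingers":0.35,"travel":[0.11,0.85,0],"rotation":[0,0,0]},{"fingers":0.35,"travel":[0.12,0.97,0],"rotation":[0,0,0]},{"fingers":0.35,"travel":[0.12,1,0],"rotation":[0,0,0]}])

```text
clock: 27.85
tcp_pos: [0.4108, -0.0493, 0.1451]
orientation: [[0.342, -0.94, 0.0], [-0.94, -0.342, -0.0], [0.0, -0.0, -1.0]]
force: [-0.6, -1.0, -1.7]
gripper_width: 0.546
```

carry_out(series=[{"fingers":0.35,"travel":[0.02,0.12,0],"rotation":[0,0,0]},{"fingers":0.35,"travel":[0.04,0.25,0],"rotation":[0,0,0]},{"fingers":0.35,"travel":[0.06,0.4,0],"rotation":[0,0,0]},{"fingers":0.35,"travel":[0.08,0.55,0],"rotation":[0,0,0]},{"fingers":0.35,"travel":[0.1,0.7,0],"rotation":[0,0,0]},{"fingers":0.35,"travel":[0.11,0.85,0],"rotation":[0,0,0]},{"fingers":0.35,"travel":[0.12,0.97,0],"rotation":[0,0,0]},{"fingers":0.35,"travel":[0.12,1,0],"rotation":[0,0,0]}])

```text
clock: 28.85
tcp_pos: [0.4252, 0.0706, 0.145]
orientation: [[0.342, -0.94, 0.0], [-0.94, -0.342, -0.0], [0.0, -0.0, -1.0]]
force: [0.6, -0.6, -1.7]
gripper_width: 0.548
```

carry_out(series=[{"fingers":0.35,"travel":[0.02,0.1,0],"rotation":[0,0,0]},{"fingers":0.35,"travel":[0.04,0.2,0],"rotation":[0,0,0]},{"fingers":0.35,"travel":[0.06,0.3,0],"rotation":[0,0,0]},{"fingers":0.35,"travel":[0.08,0.4,0],"rotation":[0,0,0]},{"fingers":0.35,"travel":[0.08,0.5,0],"rotation":[0,0,0]},{"fingers":0.35,"travel":[0.08,0.56,0],"rotation":[0,0,0]},{"fingers":0.35,"travel":[0.08,0.594,0],"rotation":[0,0,0]},{"fingers":0.35,"travel":[0.08,0.594,0],"rotation":[0,0,0]}])

```text
clock: 29.85
tcp_pos: [0.4346, 0.1413, 0.145]
orientation: [[0.341, -0.94, -0.0], [-0.94, -0.341, -0.0], [0.0, 0.0, -1.0]]
force: [0.4, 0.2, -1.7]
gripper_width: 0.543
```

```bash
python3 look.py 7 wrist scene side
```

```text
30.0 [0.4346 0.1409 0.145 ] [[0.341, -0.94, -0.0], [-0.94, -0.341, -0.0], [0.0, 0.0, -1.0]] [-0.9  0.9 -1.6] 0.547059205710432
```

View pics/wrist7.png

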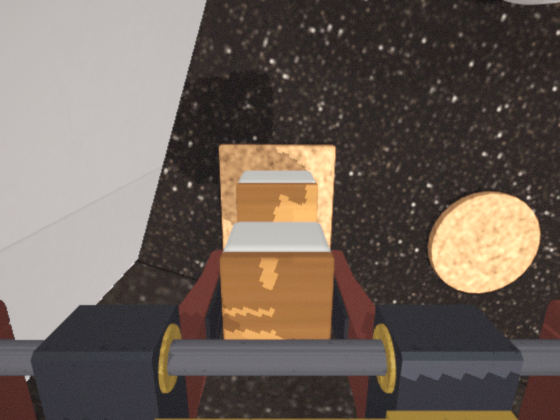

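View pics/scene7.png

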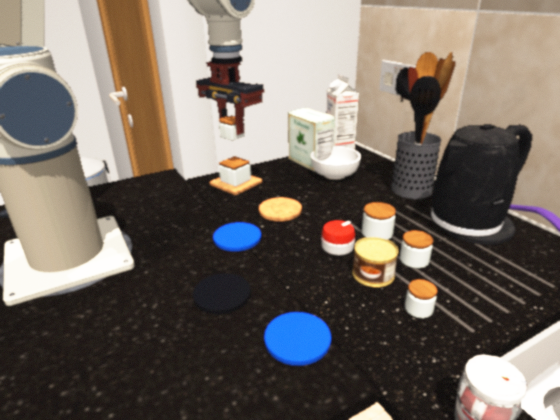

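carry_out(series=[{"fingers":0.35,"travel":[0,0,-0.08],"rotation":[0,0,0]},{"fingers":0.35,"travel":[0,0,-0.18],"rotation":[0,0,0]},{"fingers":0.35,"travel":[0,0,-0.28],"rotation":[0,0,0]},{"fingers":0.35,"travel":[0,0,-0.38],"rotation":[0,0,0]},{"fingers":0.35,"travel":[0,0,-0.46],"rotation":[0,0,0]},{"fingers":0.35,"travel":[0,0,-0.51],"rotation":[0,0,0]},{"fingers":0.35,"travel":[0,0,-0.54],"rotation":[0,0,0]},{"fingers":0.35,"travel":[0,0,-0.545],"rotation":[0,0,0]}])

```text
clock: 31.0
tcp_pos: [0.4347, 0.1411, 0.0795]
orientation: [[0.341, -0.94, -0.0], [-0.94, -0.341, 0.0], [-0.0, 0.0, -1.0]]
force: [0.9, -0.8, -1.5]
gripper_width: 0.543
```

carry_out(series=[{"fingers":0.35,"travel":[0,0,0],"rotation":[0,0,0]},{"fingers":0.6,"travel":[0,0,0],"rotation":[0,0,0]},{"fingers":0.7,"travel":[0,0,0],"rotation":[0,0,0]},{"fingers":0.8,"travel":[0,0,0],"rotation":[0,0,0]},{"fingers":0.9,"travel":[0,0,0],"rotation":[0,0,0]},{"fingers":0.9,"travel":[0,0,0.15],"rotation":[0,0,0]},{"fingers":0.9,"travel":[0,0,0.4],"rotation":[0,0,0]},{"fingers":0.9,"travel":[0,0,0.65],"rotation":[0,0,0]}])

```text
clock: 32.0
tcp_pos: [0.4344, 0.141, 0.1583]
orientation: [[0.341, -0.94, -0.001], [-0.94, -0.341, -0.0], [-0.0, 0.001, -1.0]]
force: [0.3, -0.2, -0.5]
gripper_width: 0.902
```

carry_out(series=[{"fingers":0.95,"travel":[0,0,0.2],"rotation":[0,0,0]},{"fingers":0.95,"travel":[-0.05,-0.05,0.35],"rotation":[0,0,0]},{"fingers":0.95,"travel":[-0.15,-0.15,0.45],"rotation":[0,0,0]},{"fingers":0.95,"travel":[-0.25,-0.3,0.5],"rotation":[0,0,0]},{"fingers":0.95,"travel":[-0.35,-0.45,0.5],"rotation":[0,0,0]},{"fingers":0.95,"travel":[-0.45,-0.6,0.5],"rotation":[0,0,0]},{"fingers":0.95,"travel":[-0.5,-0.7,0.5],"rotation":[0,0,0]},{"fingers":0.95,"travel":[-0.5,-0.7,0.5],"rotation":[0,0,0]}])

```text
clock: 33.0
tcp_pos: [0.3742, 0.0563, 0.2174]
orientation: [[0.339, -0.941, -0.0], [-0.941, -0.339, 0.0], [-0.0, 0.0, -1.0]]
force: [0.1, -0.2, 0.2]
gripper_width: 0.947
```

```bash
python3 look.py 8 wrist scene
```

```text
33.1 [0.3751 0.057  0.2176] [[0.34, -0.94, 0.0], [-0.94, -0.34, 0.0], [-0.0, -0.0, -1.0]] [ 0.6 -0.3 -0.6] 0.9528499614440776
```

View pics/wrist8.png

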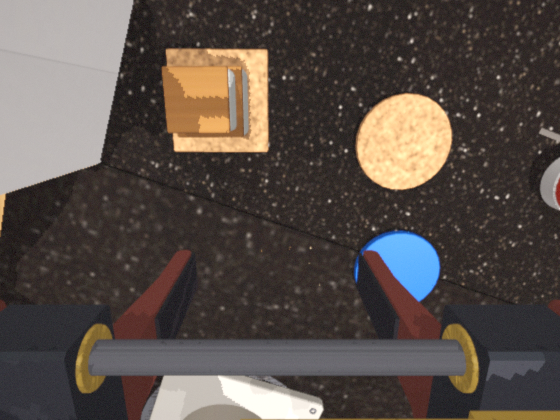

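View pics/scene8.png

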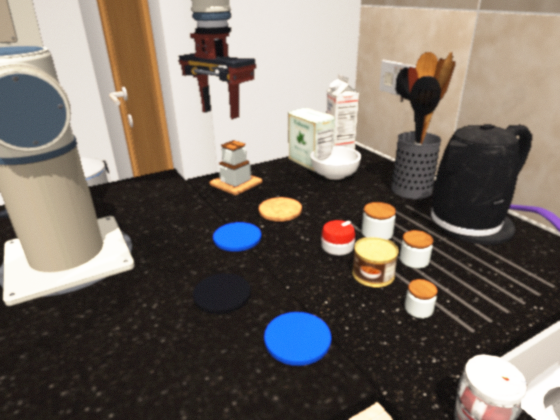

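```bash
python3 - <<'E'
import pickle
from h import *
s=pickle.load(open("snap8.pkl","rb"))["wrist"]
for m,st,c in blobs(s,(5,60,60),(25,255,255),800):
    cs=max(cv2.findContours(m.astype(np.uint8),0,1)[0],key=cv2.contourArea).reshape(-1,2)
    w=np.array([onz(s,u,v,.01)[:2] for u,v in cs],np.float32)*1000
    print(st,cv2.minAreaRect(w),cv2.fitEllipse(w))
E
```

```text
[  161    42   110   112 10253] ((434.6457214355469, 143.06973266601562), (106.36531066894531, 108.80718994140625), 20.83222198486328) ((433.6329345703125, 140.625), (117.38164520263672, 122.5293960571289), 21.2992000579834)
[ 355   91  102  101 7579] ((460.4606018066406, -55.03814697265625), (101.91702270507812, 103.85122680664062), 35.474510192871094) ((461.3239440917969, -55.84702682495117), (101.58866119384766, 104.2335205078125), 32.36876678466797)
[  75  323   38   71 1292] ((76.59005737304688, 200.4384002685547), (115.60261535644531, 40.63002014160156), 3.5780582427978516) ((76.97348022460938, 199.42083740234375), (40.912109375, 110.74942016601562), 89.57230377197266)
[ 442  323   38   71 1315] ((238.558349609375, -246.89324951171875), (115.37821197509766, 40.56623458862305), 35.47346115112305) ((237.924560546875, -246.1563720703125), (41.025596618652344, 111.33329772949219), 130.3191375732422)
[ 240  410  320   10 1362] ((129.62484741210938, -212.3123016357422), (15.676825523376465, 437.0865783691406), 19.89282989501953) ((175.5206756591797, -339.65771484375), (15.138598442077637, 997.3983764648438), 20.072721481323242)
```

carry_out(series=[{"fingers":0.95,"travel":[0.03,-0.1,-0.05],"rotation":[0,0,-0.02]},{"fingers":0.95,"travel":[0.06,-0.25,-0.1],"rotation":[0,0,-0.05]},{"fingers":0.95,"travel":[0.1,-0.4,-0.15],"rotation":[0,0,-0.1]},{"fingers":0.95,"travel":[0.14,-0.55,-0.2],"rotation":[0,0,-0.14]},{"fingers":0.95,"travel":[0.18,-0.7,-0.25],"rotation":[0,0,-0.18]},{"fingers":0.95,"travel":[0.22,-0.85,-0.3],"rotation":[0,0,-0.22]},{"fingers":0.95,"travel":[0.24,-0.97,-0.3],"rotation":[0,0,-0.22]},{"fingers":0.95,"travel":[0.25,-1,-0.3],"rotation":[0,0,-0.22]}])

```text
clock: 34.1
tcp_pos: [0.4049, -0.0637, 0.1815]
orientation: [[0.002, -1.0, -0.0], [-1.0, -0.002, 0.0], [-0.0, 0.0, -1.0]]
force: [0.6, -0.7, -0.1]
gripper_width: 0.948
```

carry_out(series=[{"fingers":0.95,"travel":[0.03,-0.12,0],"rotation":[0,0,0]},{"fingers":0.95,"travel":[0.06,-0.25,0],"rotation":[0,0,0]},{"fingers":0.95,"travel":[0.1,-0.4,0],"rotation":[0,0,0]},{"fingers":0.95,"travel":[0.14,-0.55,0],"rotation":[0,0,0]},{"fingers":0.95,"travel":[0.18,-0.7,0],"rotation":[0,0,0]},{"fingers":0.95,"travel":[0.22,-0.85,0],"rotation":[0,0,0]},{"fingers":0.95,"travel":[0.25,-0.97,0],"rotation":[0,0,0]},{"fingers":0.95,"travel":[0.25,-1,0],"rotation":[0,0,0]}])

```text
clock: 35.1
tcp_pos: [0.4349, -0.1839, 0.1816]
orientation: [[0.001, -1.0, 0.0], [-1.0, -0.001, -0.0], [0.0, -0.0, -1.0]]
force: [0.8, 0.5, -0.0]
gripper_width: 0.951
```

carry_out(series=[{"fingers":0.95,"travel":[0.05,-0.1,0],"rotation":[0,0,0]},{"fingers":0.95,"travel":[0.1,-0.2,0],"rotation":[0,0,0]},{"fingers":0.95,"travel":[0.16,-0.3,0],"rotation":[0,0,0]},{"fingers":0.95,"travel":[0.22,-0.4,0],"rotation":[0,0,0]},{"fingers":0.95,"travel":[0.28,-0.5,0],"rotation":[0,0,0]},{"fingers":0.95,"travel":[0.32,-0.56,0],"rotation":[0,0,0]},{"fingers":0.95,"travel":[0.35,-0.6,0],"rotation":[0,0,0]},{"fingers":0.95,"travel":[0.35,-0.6,0],"rotation":[0,0,0]}])

```text
clock: 36.1
tcp_pos: [0.4768, -0.2551, 0.1816]
orientation: [[0.002, -1.0, -0.0], [-1.0, -0.002, 0.0], [-0.0, 0.0, -1.0]]
force: [0.5, -0.3, -0.2]
gripper_width: 0.95
```

```bash
python3 look.py 9 wrist; python3 - <<'E'
import pickle
from h import *
s=pickle.load(open("snap9.pkl","rb"))["wrist"]
for m,st,c in blobs(s,(5,110,40),(22,255,255),800):
        cs=max(cv2.findContours(m.astype(np.uint8),0,1)[0],key=cv2.contourArea).reshape(-1,2)
        print(st,[cv2.minEnclosingCircle(np.array([onz(s,u,v,z)[:2] for u,v in cs],np.float32)*1000) for z in (.06,.052)])
E
```

```text
36.15 [ 0.4766 -0.2548  0.1815] [[0.002, -1.0, -0.0], [-1.0, -0.002, 0.0], [-0.0, 0.0, -1.0]] [ 0.2 -0.2 -0.1] 0.948825362539398
[ 234   20   84   89 5844] [((586.8316650390625, -254.97422790527344), 31.834701538085938), ((587.653076171875, -254.9512939453125), 32.73645782470703)]
[ 384   36   69   74 3863] [((581.6854858398438, -363.5757751464844), 26.121753692626953), ((582.3612670898438, -366.6295166015625), 26.861845016479492)]
[  28  155  105   98 4855] [((475.9675598144531, -89.12921142578125), 44.380035400390625), ((473.6482238769531, -84.40819549560547), 45.63731002807617)]
[ 243  159   62   63 1955] [((489.755859375, -252.22866821289062), 27.075767517089844), ((487.82720947265625, -252.12802124023438), 27.842763900756836)]
[ 493  165   53   49 1982] [((491.3053894042969, -459.5570068359375), 22.023696899414062), ((489.4206848144531, -465.3296813964844), 22.647602081298828)]
[  75  323   37   70 1201] [((318.62152099609375, -74.67774963378906), 44.023651123046875), ((311.84490966796875, -69.54737854003906), 45.270774841308594)]
[ 442  324   37   69 1206] [((319.89044189453125, -438.6787109375), 43.82294464111328), ((313.1497802734375, -443.85992431640625), 45.06436538696289)]
[ 240  410  320   10 1219] [((244.0448455810547, -385.8692932128906), 167.5038604736328), ((235.15557861328125, -389.55450439453125), 172.2489776611328)]
```

View pics/wrist9.png

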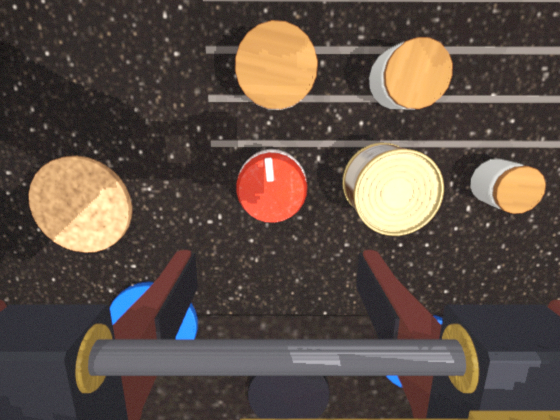

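carry_out(series=[{"fingers":1,"travel":[0.08,0,0],"rotation":[0,0,0]},{"fingers":1,"travel":[0.2,0,0],"rotation":[0,0,0]},{"fingers":1,"travel":[0.35,0,-0.05],"rotation":[0,0,0]},{"fingers":1,"travel":[0.5,0,-0.15],"rotation":[0,0,0]},{"fingers":1,"travel":[0.65,0,-0.25],"rotation":[0,0,0]},{"fingers":1,"travel":[0.8,0,-0.35],"rotation":[0,0,0]},{"fingers":1,"travel":[0.918,0,-0.45],"rotation":[0,0,0]},{"fingers":1,"travel":[0.918,0,-0.5],"rotation":[0,0,0]}])

```text
clock: 37.15
tcp_pos: [0.5874, -0.2547, 0.1203]
orientation: [[0.003, -1.0, -0.001], [-1.0, -0.003, 0.0], [-0.0, 0.001, -1.0]]
force: [-0.0, -0.3, 0.6]
gripper_width: 1.0
```

carry_out(series=[{"fingers":1,"travel":[0,0,-0.1],"rotation":[0,0,0]},{"fingers":1,"travel":[0,0,-0.22],"rotation":[0,0,0]},{"fingers":1,"travel":[0,0,-0.36],"rotation":[0,0,0]},{"fingers":1,"travel":[0,0,-0.5],"rotation":[0,0,0]},{"fingers":1,"travel":[0,0,-0.64],"rotation":[0,0,0]},{"fingers":1,"travel":[0,0,-0.76],"rotation":[0,0,0]},{"fingers":1,"travel":[0,0,-0.84],"rotation":[0,0,0]},{"fingers":1,"travel":[0,0,-0.847],"rotation":[0,0,0]}])

```text
clock: 38.15
tcp_pos: [0.5865, -0.2547, 0.0191]
orientation: [[0.002, -1.0, -0.001], [-1.0, -0.002, 0.001], [-0.001, 0.001, -1.0]]
force: [1.0, 0.6, 0.7]
gripper_width: 0.998
```

carry_out(series=[{"fingers":0.8,"travel":[0,0,0],"rotation":[0,0,0]},{"fingers":0.7,"travel":[0,0,0],"rotation":[0,0,0]},{"fingers":0.55,"travel":[0,0,0],"rotation":[0,0,0]},{"fingers":0.55,"travel":[0,0,0],"rotation":[0,0,0]},{"fingers":0.55,"travel":[0,0,0.1],"rotation":[0,0,0]},{"fingers":0.55,"travel":[0,0,0.25],"rotation":[0,0,0]},{"fingers":0.55,"travel":[0,0,0.4],"rotation":[0,0,0]},{"fingers":0.55,"travel":[0,0,0.55],"rotation":[0,0,0]}])

```text
clock: 39.15
tcp_pos: [0.5871, -0.255, 0.0878]
orientation: [[0.002, -1.0, 0.001], [-1.0, -0.002, -0.0], [0.0, -0.001, -1.0]]
force: [-0.3, -0.6, -3.0]
gripper_width: 0.725
```

carry_out(series=[{"fingers":0.55,"travel":[-0.08,0.05,0.1],"rotation":[0,0,0]},{"fingers":0.55,"travel":[-0.2,0.13,0.15],"rotation":[0,0,0]},{"fingers":0.55,"travel":[-0.33,0.22,0.15],"rotation":[0,0,0]},{"fingers":0.55,"travel":[-0.46,0.32,0.15],"rotation":[0,0,0]},{"fingers":0.55,"travel":[-0.6,0.43,0.15],"rotation":[0,0,0]},{"fingers":0.55,"travel":[-0.73,0.55,0.15],"rotation":[0,0,0]},{"fingers":0.55,"travel":[-0.86,0.68,0.15],"rotation":[0,0,0]},{"fingers":0.55,"travel":[-0.95,0.8,0.15],"rotation":[0,0,0]}])

```text
clock: 40.15
tcp_pos: [0.4715, -0.158, 0.1043]
orientation: [[0.002, -1.0, -0.0], [-1.0, -0.002, 0.0], [-0.0, 0.0, -1.0]]
force: [0.6, 0.7, -2.5]
gripper_width: 0.728
```

carry_out(series=[{"fingers":0.55,"travel":[-0.05,0.12,0],"rotation":[0,0,0]},{"fingers":0.55,"travel":[-0.1,0.24,0],"rotation":[0,0,0]},{"fingers":0.55,"travel":[-0.1,0.37,0],"rotation":[0,0,0]},{"fingers":0.55,"travel":[-0.1,0.5,0],"rotation":[0,0,0]},{"fingers":0.55,"travel":[-0.1,0.65,0],"rotation":[0,0,0]},{"fingers":0.55,"travel":[-0.1,0.78,0],"rotation":[0,0,0]},{"fingers":0.55,"travel":[-0.1,0.86,0],"rotation":[0,0,0]},{"fingers":0.55,"travel":[-0.1,0.86,0],"rotation":[0,0,0]}])

```text
clock: 41.15
tcp_pos: [0.4609, -0.0551, 0.104]
orientation: [[0.004, -1.0, -0.0], [-1.0, -0.004, -0.0], [0.0, 0.0, -1.0]]
force: [-0.5, -0.4, -2.2]
gripper_width: 0.727
```

```bash
python3 look.py 10 wrist scene
```

```text
41.25 [ 0.461  -0.0558  0.104 ] [[0.003, -1.0, 0.0], [-1.0, -0.003, -0.0], [0.0, -0.0, -1.0]] [ 0.7 -0.4 -1.9] 0.7264921298061349
```

View pics/wrist10.png

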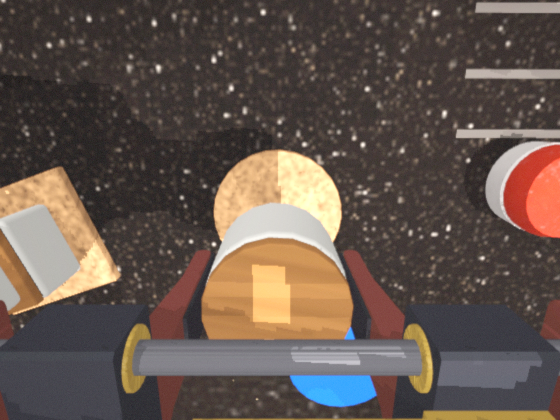

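View pics/scene10.png

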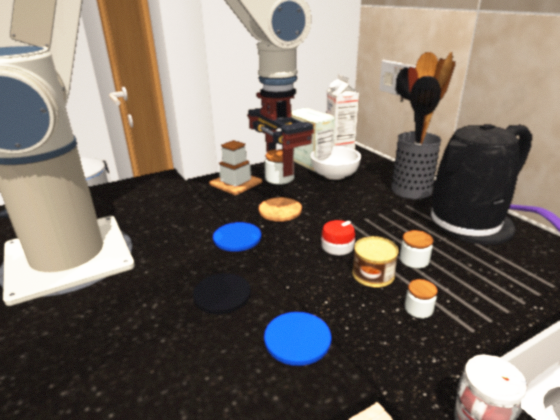

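carry_out(series=[{"fingers":0.55,"travel":[0,0,-0.1],"rotation":[0,0,0]},{"fingers":0.55,"travel":[0,0,-0.2],"rotation":[0,0,0]},{"fingers":0.55,"travel":[0,0,-0.32],"rotation":[0,0,0]},{"fingers":0.55,"travel":[0,0,-0.44],"rotation":[0,0,0]},{"fingers":0.55,"travel":[0,0,-0.53],"rotation":[0,0,0]},{"fingers":0.55,"travel":[0,0,-0.58],"rotation":[0,0,0]},{"fingers":0.55,"travel":[0,0,-0.61],"rotation":[0,0,0]},{"fingers":0.55,"travel":[0,0,-0.617],"rotation":[0,0,0]}])

```text
clock: 42.25
tcp_pos: [0.4608, -0.0557, 0.0304]
orientation: [[0.003, -1.0, -0.0], [-1.0, -0.003, 0.0], [-0.0, 0.0, -1.0]]
force: [-4.8, 1.0, 14.2]
gripper_width: 0.728
```

carry_out(series=[{"fingers":0.55,"travel":[0,0,0],"rotation":[0,0,0]},{"fingers":0.8,"travel":[0,0,0],"rotation":[0,0,0]},{"fingers":0.9,"travel":[0,0,0],"rotation":[0,0,0]},{"fingers":1,"travel":[0,0,0],"rotation":[0,0,0]},{"fingers":1,"travel":[0,0,0.05],"rotation":[0,0,0]},{"fingers":1,"travel":[0,0,0.25],"rotation":[0,0,0]},{"fingers":1,"travel":[0,0,0.5],"rotation":[0,0,0]},{"fingers":1,"travel":[0,0,0.75],"rotation":[0,0,0]}])

```text
clock: 43.25
tcp_pos: [0.4607, -0.0557, 0.1211]
orientation: [[0.002, -1.0, -0.0], [-1.0, -0.002, 0.0], [-0.0, 0.0, -1.0]]
force: [0.4, -0.6, -0.2]
gripper_width: 0.999
```

carry_out(series=[{"fingers":1,"travel":[0,0,0.2],"rotation":[0,0,0]},{"fingers":1,"travel":[-0.1,0,0.35],"rotation":[0,0,0]},{"fingers":1,"travel":[-0.2,0,0.5],"rotation":[0,0,0]},{"fingers":1,"travel":[-0.3,0,0.6],"rotation":[0,0,0]},{"fingers":1,"travel":[-0.4,0,0.7],"rotation":[0,0,0]},{"fingers":1,"travel":[-0.5,0,0.75],"rotation":[0,0,0]},{"fingers":1,"travel":[-0.6,0,0.75],"rotation":[0,0,0]},{"fingers":1,"travel":[-0.6,0,0.75],"rotation":[0,0,0]}])

```text
clock: 44.25
tcp_pos: [0.3877, -0.0556, 0.2096]
orientation: [[0.002, -1.0, -0.001], [-1.0, -0.002, 0.0], [-0.0, 0.001, -1.0]]
force: [1.4, -0.4, 0.3]
gripper_width: 1.003
```

```bash
python3 look.py 11 wrist;  python3 - <<'E'
import cv2
a=cv2.imread("pics/wrist11.png")[0:250,130:430]
cv2.imwrite("pics/w11c.png",cv2.resize(a,None,fx=2.4,fy=2.4,interpolation=cv2.INTER_CUBIC))
E
```

```text
44.3 [ 0.3885 -0.0557  0.2097] [[0.002, -1.0, -0.0], [-1.0, -0.002, 0.0], [-0.0, 0.0, -1.0]] [ 0.2 -0.4  0.9] 1.0013900201002377
```

View pics/w11c.png

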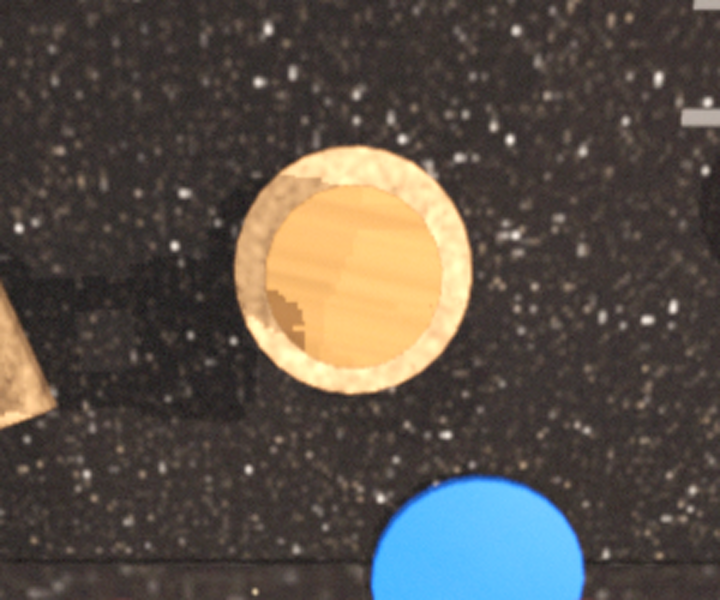

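```bash
python3 - <<'E'
import pickle
from h import *
s=pickle.load(open("snap11.pkl","rb"))["wrist"]
f=lambda u,v,z: onz(s,130+u/2.4,v/2.4,z)[:2]
def box(l,r,t,b,z):
    x=(f((l+r)/2,t,z)[0]+f((l+r)/2,b,z)[0])/2; y=(f(l,(t+b)/2,z)[1]+f(r,(t+b)/2,z)[1])/2
    return x,y,f((l+r)/2,t,z)[0]-f((l+r)/2,b,z)[0], f(l,(t+b)/2,z)[1]-f(r,(t+b)/2,z)[1]
print(box(265,442,184,368,.07)); print(box(235,471,145,394,.01))
E
```

```text
(np.float64(0.4604144581007485), np.float64(-0.05690040621637812), np.float64(0.06193597706962228), np.float64(0.06181969199570368))
(np.float64(0.4603737072037163), np.float64(-0.056789295651595614), np.float64(0.10018985687926718), np.float64(0.09866779683496354))
```

carry_out(series=[{"fingers":1,"travel":[0.02,-0.1,0],"rotation":[0,0,0]},{"fingers":1,"travel":[0.04,-0.25,0],"rotation":[0,0,0]},{"fingers":1,"travel":[0.07,-0.4,0],"rotation":[0,0,0]},{"fingers":1,"travel":[0.1,-0.55,-0.05],"rotation":[0,0,0]},{"fingers":1,"travel":[0.13,-0.7,-0.1],"rotation":[0,0,0]},{"fingers":1,"travel":[0.16,-0.85,-0.15],"rotation":[0,0,0]},{"fingers":1,"travel":[0.18,-0.97,-0.2],"rotation":[0,0,0]},{"fingers":1,"travel":[0.2,-1,-0.25],"rotation":[0,0,0]}])

```text
clock: 45.3
tcp_pos: [0.413, -0.1766, 0.1794]
orientation: [[0.001, -1.0, -0.0], [-1.0, -0.001, 0.0], [-0.0, 0.0, -1.0]]
force: [-0.2, -0.8, -0.1]
gripper_width: 1.003
```

carry_out(series=[{"fingers":1,"travel":[0.06,-0.12,0],"rotation":[0,0,0]},{"fingers":1,"travel":[0.12,-0.25,0],"rotation":[0,0,0]},{"fingers":1,"travel":[0.18,-0.4,0],"rotation":[0,0,0]},{"fingers":1,"travel":[0.25,-0.55,-0.05],"rotation":[0,0,0]},{"fingers":1,"travel":[0.32,-0.7,-0.1],"rotation":[0,0,0]},{"fingers":1,"travel":[0.4,-0.85,-0.15],"rotation":[0,0,0]},{"fingers":1,"travel":[0.47,-0.97,-0.2],"rotation":[0,0,0]},{"fingers":1,"travel":[0.5,-1,-0.25],"rotation":[0,0,0]}])

```text
clock: 46.3
tcp_pos: [0.4734, -0.2967, 0.1493]
orientation: [[0.002, -1.0, 0.0], [-1.0, -0.002, 0.0], [-0.0, -0.0, -1.0]]
force: [-1.1, 0.6, -0.8]
gripper_width: 0.998
```

carry_out(series=[{"fingers":1,"travel":[0.1,-0.1,0],"rotation":[0,0,0]},{"fingers":1,"travel":[0.22,-0.2,0],"rotation":[0,0,0]},{"fingers":1,"travel":[0.35,-0.3,0],"rotation":[0,0,0]},{"fingers":1,"travel":[0.48,-0.4,-0.05],"rotation":[0,0,0]},{"fingers":1,"travel":[0.62,-0.5,-0.1],"rotation":[0,0,0]},{"fingers":1,"travel":[0.78,-0.56,-0.15],"rotation":[0,0,0]},{"fingers":1,"travel":[0.917,-0.59,-0.2],"rotation":[0,0,0]},{"fingers":1,"travel":[0.917,-0.59,-0.25],"rotation":[0,0,0]}])

```text
clock: 47.3
tcp_pos: [0.5841, -0.3665, 0.1196]
orientation: [[0.003, -1.0, 0.001], [-1.0, -0.003, -0.0], [0.0, -0.001, -1.0]]
force: [0.8, 0.2, -0.6]
gripper_width: 1.001
```

```bash
python3 look.py 12 scene side wrist; python3 - <<'E'
import cv2,numpy as np
a=cv2.imread("pics/scene12.png")[150:330,300:500];b=cv2.imread("pics/side12.png")[150:330,240:440]
cv2.imwrite("pics/c12.png",cv2.resize(np.hstack([a,b]),None,fx=2,fy=2,interpolation=cv2.INTER_CUBIC))
E
```

```text
47.45 [ 0.5821 -0.3659  0.1193] [[0.003, -1.0, -0.002], [-1.0, -0.003, 0.001], [-0.001, 0.002, -1.0]] [-0.3 -0.3  0.5] 1.0018509623938052
```

View pics/c12.png

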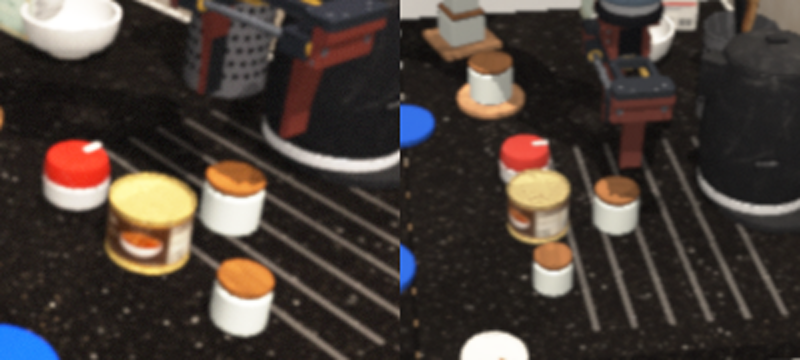

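View pics/wrist12.png

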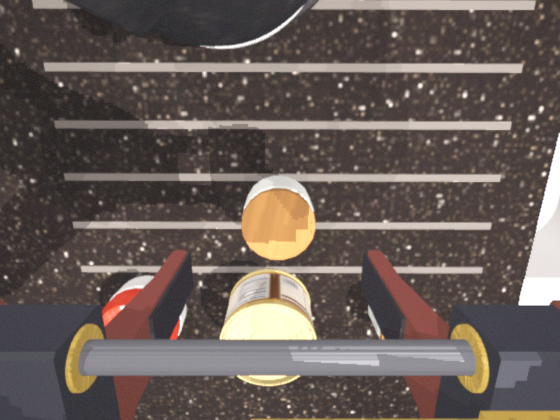

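```bash
python3 - <<'E'
import pickle
from h import *
s=pickle.load(open("snap12.pkl","rb"))["wrist"]
for p in [(150,30),(225,47),(290,20)]: print(onz(s,*p,0)[:2],onz(s,*p,0.1)[:2])
print(s["origin"])
for m,st,c in blobs(s,(5,110,40),(22,255,255),800):
    cs=max(cv2.findContours(m.astype(np.uint8),0,1)[0],key=cv2.contourArea).reshape(-1,2)
    print(st,cv2.minEnclosingCircle(np.array([onz(s,u,v,.052)[:2] for u,v in cs],np.float32)*1000))
E
```

```text
[ 0.71544219 -0.27375493] [ 0.69684017 -0.30697204]
[ 0.70435427 -0.32798693] [ 0.68971879 -0.34180332]
[ 0.7223382  -0.37571531] [ 0.70126923 -0.37245756]
[ 0.66344285 -0.36660871  0.27953597]
[ 241  189   75   72 4090] ((583.0699462890625, -367.47216796875), 26.709774017333984)
[  65  324   38   69 1226] ((469.25909423828125, -212.96759033203125), 35.63144302368164)
[ 451  324   39   69 1232] ((471.2738952636719, -521.5343627929688), 35.64716720581055)
[363 411 197   9 934] ((410.15643310546875, -523.5494384765625), 82.9634017944336)
```

carry_out(series=[{"fingers":1,"travel":[0,0,-0.1],"rotation":[0,0,0]},{"fingers":1,"travel":[0,0,-0.22],"rotation":[0,0,0]},{"fingers":1,"travel":[0,0,-0.36],"rotation":[0,0,0]},{"fingers":1,"travel":[0,0,-0.5],"rotation":[0,0,0]},{"fingers":1,"travel":[0,0,-0.64],"rotation":[0,0,0]},{"fingers":1,"travel":[0,0,-0.76],"rotation":[0,0,0]},{"fingers":1,"travel":[0,0,-0.84],"rotation":[0,0,0]},{"fingers":1,"travel":[0,0,-0.864],"rotation":[0,0,0]}])

```text
clock: 48.45
tcp_pos: [0.5827, -0.3664, 0.0155]
orientation: [[0.002, -1.0, -0.001], [-1.0, -0.002, 0.0], [-0.0, 0.001, -1.0]]
force: [0.1, 0.7, 0.1]
gripper_width: 1.0
```

carry_out(series=[{"fingers":0.8,"travel":[0,0,0],"rotation":[0,0,0]},{"fingers":0.6,"travel":[0,0,0],"rotation":[0,0,0]},{"fingers":0.42,"travel":[0,0,0],"rotation":[0,0,0]},{"fingers":0.42,"travel":[0,0,0],"rotation":[0,0,0]},{"fingers":0.42,"travel":[0,0,0],"rotation":[0,0,0]},{"fingers":0.42,"travel":[0,0,0],"rotation":[0,0,0]},{"fingers":0.42,"travel":[0,0,0.1],"rotation":[0,0,0]},{"fingers":0.42,"travel":[0,0,0.25],"rotation":[0,0,0]}])

```text
clock: 49.45
tcp_pos: [0.5824, -0.3662, 0.0465]
orientation: [[0.002, -1.0, -0.001], [-1.0, -0.002, 0.001], [-0.001, 0.001, -1.0]]
force: [0.4, 0.2, -2.3]
gripper_width: 0.606
```

carry_out(series=[{"fingers":0.42,"travel":[0,0,0.12],"rotation":[0,0,0]},{"fingers":0.42,"travel":[0,0,0.25],"rotation":[0,0,0]},{"fingers":0.42,"travel":[-0.02,0.02,0.4],"rotation":[0,0,0]},{"fingers":0.42,"travel":[-0.08,0.08,0.55],"rotation":[0,0,0]},{"fingers":0.42,"travel":[-0.16,0.18,0.7],"rotation":[0,0,0]},{"fingers":0.42,"travel":[-0.26,0.3,0.8],"rotation":[0,0,0]},{"fingers":0.42,"travel":[-0.38,0.42,0.85],"rotation":[0,0,0]},{"fingers":0.42,"travel":[-0.5,0.55,0.9],"rotation":[0,0,0]}])

```text
clock: 50.45
tcp_pos: [0.5219, -0.2996, 0.1553]
orientation: [[0.002, -1.0, 0.0], [-1.0, -0.002, -0.0], [0.0, -0.0, -1.0]]
force: [0.6, 1.0, -1.7]
gripper_width: 0.61
```

carry_out(series=[{"fingers":0.42,"travel":[-0.08,0.14,0],"rotation":[0,0,0]},{"fingers":0.42,"travel":[-0.16,0.28,0],"rotation":[0,0,0]},{"fingers":0.42,"travel":[-0.24,0.42,0],"rotation":[0,0,0]},{"fingers":0.42,"travel":[-0.32,0.56,0],"rotation":[0,0,0]},{"fingers":0.42,"travel":[-0.4,0.7,0],"rotation":[0,0,0]},{"fingers":0.42,"travel":[-0.46,0.84,0],"rotation":[0,0,0]},{"fingers":0.42,"travel":[-0.51,0.95,0],"rotation":[0,0,0]},{"fingers":0.42,"travel":[-0.517,1,0],"rotation":[0,0,0]}])

```text
clock: 51.45
tcp_pos: [0.4605, -0.1796, 0.1543]
orientation: [[0.003, -1.0, -0.0], [-1.0, -0.003, 0.0], [-0.0, 0.0, -1.0]]
force: [0.0, 0.5, -1.5]
gripper_width: 0.61
```

carry_out(series=[{"fingers":0.42,"travel":[0,0.14,0],"rotation":[0,0,0]},{"fingers":0.42,"travel":[0,0.28,0],"rotation":[0,0,0]},{"fingers":0.42,"travel":[0,0.43,0],"rotation":[0,0,0]},{"fingers":0.42,"travel":[0,0.58,0],"rotation":[0,0,0]},{"fingers":0.42,"travel":[0,0.75,0],"rotation":[0,0,0]},{"fingers":0.42,"travel":[0,0.9,0],"rotation":[0,0,0]},{"fingers":0.42,"travel":[0,1,0],"rotation":[0,0,0]},{"fingers":0.42,"travel":[0,1,0],"rotation":[0,0,0]}])

```text
clock: 52.45
tcp_pos: [0.4608, -0.0596, 0.1543]
orientation: [[0.004, -1.0, -0.0], [-1.0, -0.004, -0.0], [0.0, 0.0, -1.0]]
force: [0.1, 0.5, -1.1]
gripper_width: 0.608
```

```bash
python3 look.py 13 wrist side
```

```text
52.55 [ 0.461  -0.0605  0.1543] [[0.003, -1.0, 0.0], [-1.0, -0.003, -0.0], [0.0, -0.0, -1.0]] [-0.3  0.4 -1.3] 0.6137675230521805
```

View pics/wrist13.png

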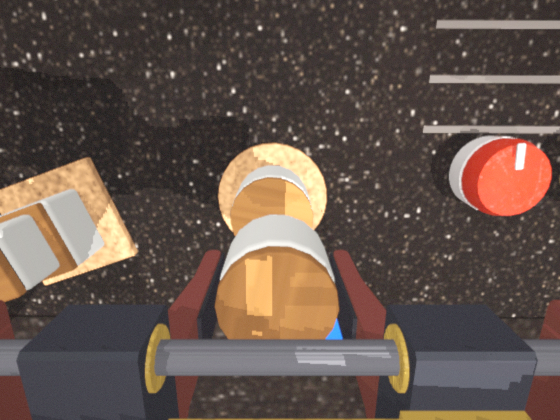

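View pics/side13.png

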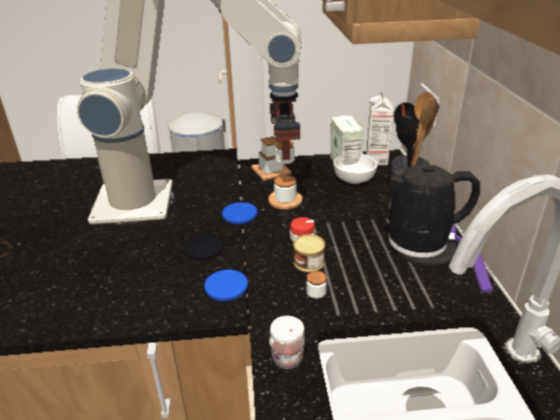

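carry_out(series=[{"fingers":0.42,"travel":[0,0.02,-0.05],"rotation":[0,0,0]},{"fingers":0.42,"travel":[0,0.04,-0.12],"rotation":[0,0,0]},{"fingers":0.42,"travel":[0,0.04,-0.22],"rotation":[0,0,0]},{"fingers":0.42,"travel":[0,0.04,-0.33],"rotation":[0,0,0]},{"fingers":0.42,"travel":[0,0.04,-0.44],"rotation":[0,0,0]},{"fingers":0.42,"travel":[0,0.04,-0.52],"rotation":[0,0,0]},{"fingers":0.42,"travel":[0,0.04,-0.56],"rotation":[0,0,0]},{"fingers":0.42,"travel":[0,0.04,-0.567],"rotation":[0,0,0]}])

```text
clock: 53.55
tcp_pos: [0.4607, -0.0557, 0.0864]
orientation: [[0.002, -1.0, -0.001], [-1.0, -0.002, 0.0], [-0.0, 0.001, -1.0]]
force: [-5.5, -0.3, 13.1]
gripper_width: 0.609
```

carry_out(series=[{"fingers":0.42,"travel":[0,0,0],"rotation":[0,0,0]},{"fingers":0.65,"travel":[0,0,0],"rotation":[0,0,0]},{"fingers":0.75,"travel":[0,0,0],"rotation":[0,0,0]},{"fingers":0.9,"travel":[0,0,0],"rotation":[0,0,0]},{"fingers":0.95,"travel":[0,0,0.05],"rotation":[0,0,0]},{"fingers":0.95,"travel":[0,0,0.25],"rotation":[0,0,0]},{"fingers":0.95,"travel":[0,0,0.5],"rotation":[0,0,0]},{"fingers":0.95,"travel":[0,0,0.75],"rotation":[0,0,0]}])

```text
clock: 54.55
tcp_pos: [0.4608, -0.0557, 0.1774]
orientation: [[0.002, -1.0, 0.0], [-1.0, -0.002, 0.0], [-0.0, -0.0, -1.0]]
force: [-1.4, 0.8, -1.1]
gripper_width: 0.951
```

carry_out(series=[{"fingers":0.95,"travel":[0,0,0.15],"rotation":[0,0,0]},{"fingers":0.95,"travel":[-0.08,0,0.25],"rotation":[0,0,0]},{"fingers":0.95,"travel":[-0.18,0,0.35],"rotation":[0,0,0]},{"fingers":0.95,"travel":[-0.3,0,0.45],"rotation":[0,0,0]},{"fingers":0.95,"travel":[-0.42,0,0.5],"rotation":[0,0,0]},{"fingers":0.95,"travel":[-0.52,0,0.5],"rotation":[0,0,0]},{"fingers":0.95,"travel":[-0.6,0,0.5],"rotation":[0,0,0]},{"fingers":0.95,"travel":[-0.6,0,0.5],"rotation":[0,0,0]}])

```text
clock: 55.55
tcp_pos: [0.388, -0.0557, 0.2359]
orientation: [[0.002, -1.0, -0.001], [-1.0, -0.002, 0.0], [-0.0, 0.001, -1.0]]
force: [0.4, -1.0, -0.9]
gripper_width: 0.944
```

```bash
python3 look.py 14 wrist;  python3 - <<'E'
import cv2
a=cv2.imread("pics/wrist14.png")[0:250,130:430]
cv2.imwrite("pics/w14c.png",cv2.resize(a,None,fx=2.4,fy=2.4,interpolation=cv2.INTER_CUBIC))
E
```

```text
55.6 [ 0.3887 -0.0557  0.2361] [[0.002, -1.0, -0.0], [-1.0, -0.002, 0.0], [-0.0, 0.0, -1.0]] [-0.4  0.   0.9] 0.9523856683854632
```

View pics/w14c.png

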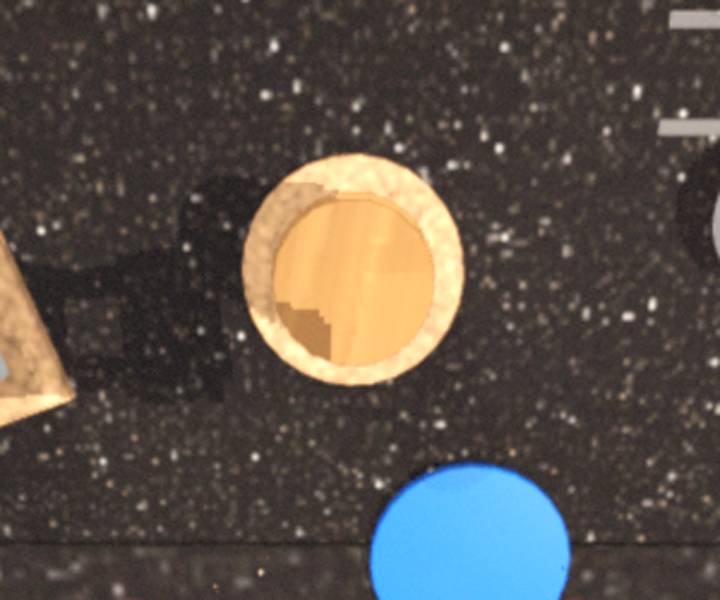

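carry_out(series=[{"fingers":0.9,"travel":[0.01,-0.1,0],"rotation":[0,0,0]},{"fingers":0.9,"travel":[0.02,-0.25,0],"rotation":[0,0,0]},{"fingers":0.9,"travel":[0.04,-0.4,0],"rotation":[0,0,0]},{"fingers":0.9,"travel":[0.06,-0.55,-0.05],"rotation":[0,0,0]},{"fingers":0.9,"travel":[0.08,-0.7,-0.1],"rotation":[0,0,0]},{"fingers":0.9,"travel":[0.1,-0.85,-0.15],"rotation":[0,0,0]},{"fingers":0.9,"travel":[0.1,-0.97,-0.2],"rotation":[0,0,0]},{"fingers":0.9,"travel":[0.1,-1,-0.2],"rotation":[0,0,0]}])

```text
clock: 56.6
tcp_pos: [0.4005, -0.1765, 0.2116]
orientation: [[0.001, -1.0, -0.001], [-1.0, -0.001, 0.001], [-0.001, 0.001, -1.0]]
force: [0.1, -0.1, 0.4]
gripper_width: 0.902
```

carry_out(series=[{"fingers":0.9,"travel":[0.02,-0.12,0],"rotation":[0,0,0]},{"fingers":0.9,"travel":[0.04,-0.25,0],"rotation":[0,0,0]},{"fingers":0.9,"travel":[0.07,-0.4,0],"rotation":[0,0,0]},{"fingers":0.9,"travel":[0.1,-0.55,-0.05],"rotation":[0,0,0]},{"fingers":0.9,"travel":[0.13,-0.7,-0.1],"rotation":[0,0,0]},{"fingers":0.9,"travel":[0.16,-0.85,-0.15],"rotation":[0,0,0]},{"fingers":0.9,"travel":[0.18,-0.97,-0.2],"rotation":[0,0,0]},{"fingers":0.9,"travel":[0.2,-1,-0.2],"rotation":[0,0,0]}])

```text
clock: 57.6
tcp_pos: [0.4246, -0.2964, 0.1875]
orientation: [[0.001, -1.0, -0.001], [-1.0, -0.001, 0.001], [-0.001, 0.001, -1.0]]
force: [-0.9, 0.6, -0.2]
gripper_width: 0.9
```

carry_out(series=[{"fingers":0.9,"travel":[0.02,-0.12,0],"rotation":[0,0,0]},{"fingers":0.9,"travel":[0.04,-0.25,0],"rotation":[0,0,0]},{"fingers":0.9,"travel":[0.07,-0.4,0],"rotation":[0,0,0]},{"fingers":0.9,"travel":[0.1,-0.55,-0.05],"rotation":[0,0,0]},{"fingers":0.9,"travel":[0.13,-0.7,-0.1],"rotation":[0,0,0]},{"fingers":0.9,"travel":[0.16,-0.85,-0.15],"rotation":[0,0,0]},{"fingers":0.9,"travel":[0.18,-0.97,-0.2],"rotation":[0,0,0]},{"fingers":0.9,"travel":[0.2,-1,-0.2],"rotation":[0,0,0]}])

```text
clock: 58.6
tcp_pos: [0.4486, -0.4164, 0.1634]
orientation: [[0.002, -1.0, -0.001], [-1.0, -0.002, 0.001], [-0.001, 0.001, -1.0]]
force: [0.1, 0.8, 0.1]
gripper_width: 0.899
```

carry_out(series=[{"fingers":0.9,"travel":[0.04,-0.1,0],"rotation":[0,0,0]},{"fingers":0.9,"travel":[0.08,-0.2,0],"rotation":[0,0,0]},{"fingers":0.9,"travel":[0.14,-0.3,0],"rotation":[0,0,0]},{"fingers":0.9,"travel":[0.2,-0.38,-0.1],"rotation":[0,0,0]},{"fingers":0.9,"travel":[0.26,-0.44,-0.2],"rotation":[0,0,0]},{"fingers":0.9,"travel":[0.317,-0.457,-0.3],"rotation":[0,0,0]},{"fingers":0.9,"travel":[0.317,-0.457,-0.35],"rotation":[0,0,0]},{"fingers":0.9,"travel":[0.317,-0.457,-0.35],"rotation":[0,0,0]}])

```text
clock: 59.6
tcp_pos: [0.4865, -0.4699, 0.1213]
orientation: [[0.003, -1.0, -0.001], [-1.0, -0.003, 0.001], [-0.001, 0.001, -1.0]]
force: [0.3, -0.4, 0.4]
gripper_width: 0.901
```

```bash
python3 look.py 15 wrist; python3 - <<'E'
import pickle
from h import *
s=pickle.load(open("snap15.pkl","rb"))["wrist"]
for m,st,c in blobs(s,(5,110,40),(22,255,255),800):
    cs=max(cv2.findContours(m.astype(np.uint8),0,1)[0],key=cv2.contourArea).reshape(-1,2)
    print(st,cv2.minEnclosingCircle(np.array([onz(s,u,v,.046)[:2] for u,v in cs],np.float32)*1000))
E
```

```text
59.65 [ 0.4867 -0.4702  0.1219] [[0.003, -1.0, -0.001], [-1.0, -0.003, 0.001], [-0.001, 0.001, -1.0]] [-0.5 -0.4  1.1] 0.9014701006201276
[  62  161  130  117 5677] ((488.962158203125, -363.0987854003906), 50.403839111328125)
[ 249  193   60   57 2652] ((487.6256103515625, -472.1888427734375), 21.89352798461914)
[  85  323   36   71 1178] ((367.0052490234375, -326.8267517089844), 36.75453186035156)
[ 433  323   36   71 1189] ((367.9845886230469, -614.8692626953125), 36.914390563964844)
[ 396  376  164   44 1338] ((324.3684387207031, -645.7975463867188), 75.84148406982422)
```

View pics/wrist15.png

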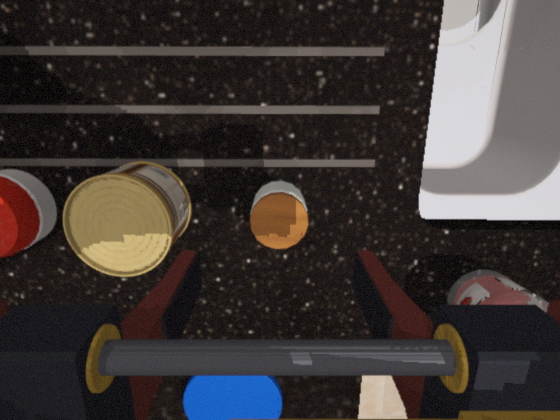

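carry_out(series=[{"fingers":0.85,"travel":[0.008,-0.01,-0.1],"rotation":[0,0,0]},{"fingers":0.85,"travel":[0.008,-0.01,-0.22],"rotation":[0,0,0]},{"fingers":0.85,"travel":[0.008,-0.01,-0.36],"rotation":[0,0,0]},{"fingers":0.85,"travel":[0.008,-0.01,-0.5],"rotation":[0,0,0]},{"fingers":0.85,"travel":[0.008,-0.01,-0.64],"rotation":[0,0,0]},{"fingers":0.85,"travel":[0.008,-0.01,-0.78],"rotation":[0,0,0]},{"fingers":0.85,"travel":[0.008,-0.01,-0.88],"rotation":[0,0,0]},{"fingers":0.85,"travel":[0.008,-0.01,-0.91],"rotation":[0,0,0]}])

```text
clock: 60.65
tcp_pos: [0.4875, -0.4714, 0.0119]
orientation: [[0.002, -1.0, -0.001], [-1.0, -0.002, 0.001], [-0.001, 0.001, -1.0]]
force: [0.3, -0.5, 0.7]
gripper_width: 0.85
```

carry_out(series=[{"fingers":0.7,"travel":[0,0,0],"rotation":[0,0,0]},{"fingers":0.5,"travel":[0,0,0],"rotation":[0,0,0]},{"fingers":0.32,"travel":[0,0,0],"rotation":[0,0,0]},{"fingers":0.32,"travel":[0,0,0],"rotation":[0,0,0]},{"fingers":0.32,"travel":[0,0,0],"rotation":[0,0,0]},{"fingers":0.32,"travel":[0,0,0],"rotation":[0,0,0]},{"fingers":0.32,"travel":[0,0,0],"rotation":[0,0,0]},{"fingers":0.32,"travel":[0,0,0.1],"rotation":[0,0,0]}])

```text
clock: 61.65
tcp_pos: [0.4871, -0.471, 0.0242]
orientation: [[0.002, -1.0, -0.002], [-1.0, -0.002, 0.002], [-0.002, 0.002, -1.0]]
force: [-0.8, 0.8, -1.3]
gripper_width: 0.5
```

carry_out(series=[{"fingers":0.32,"travel":[0,0,0.1],"rotation":[0,0,0]},{"fingers":0.32,"travel":[0,0,0.22],"rotation":[0,0,0]},{"fingers":0.32,"travel":[0,0,0.36],"rotation":[0,0,0]},{"fingers":0.32,"travel":[0,0,0.5],"rotation":[0,0,0]},{"fingers":0.32,"travel":[0,0,0.64],"rotation":[0,0,0]},{"fingers":0.32,"travel":[-0.04,0.05,0.78],"rotation":[0,0,0]},{"fingers":0.32,"travel":[-0.1,0.12,0.9],"rotation":[0,0,0]},{"fingers":0.32,"travel":[-0.15,0.22,1],"rotation":[0,0,0]}])

```text
clock: 62.65
tcp_pos: [0.4691, -0.4446, 0.146]
orientation: [[0.002, -1.0, -0.0], [-1.0, -0.002, 0.0], [-0.0, 0.0, -1.0]]
force: [-0.4, 0.1, -1.7]
gripper_width: 0.497
```

carry_out(series=[{"fingers":0.32,"travel":[-0.05,0.1,0.08],"rotation":[0,0,0]},{"fingers":0.32,"travel":[-0.1,0.24,0.16],"rotation":[0,0,0]},{"fingers":0.32,"travel":[-0.15,0.38,0.24],"rotation":[0,0,0]},{"fingers":0.32,"travel":[-0.2,0.53,0.32],"rotation":[0,0,0]},{"fingers":0.32,"travel":[-0.25,0.68,0.35],"rotation":[0,0,0]},{"fingers":0.32,"travel":[-0.3,0.84,0.35],"rotation":[0,0,0]},{"fingers":0.32,"travel":[-0.33,0.95,0.35],"rotation":[0,0,0]},{"fingers":0.32,"travel":[-0.33,1,0.35],"rotation":[0,0,0]}])

```text
clock: 63.65
tcp_pos: [0.4299, -0.3244, 0.1868]
orientation: [[0.003, -1.0, -0.0], [-1.0, -0.003, 0.0], [-0.0, 0.0, -1.0]]
force: [-0.2, -0.5, -2.3]
gripper_width: 0.497
```

carry_out(series=[{"fingers":0.32,"travel":[0,0.12,0],"rotation":[0,0,0]},{"fingers":0.32,"travel":[0,0.25,0],"rotation":[0,0,0]},{"fingers":0.32,"travel":[0,0.4,0],"rotation":[0,0,0]},{"fingers":0.32,"travel":[0,0.55,0],"rotation":[0,0,0]},{"fingers":0.32,"travel":[0,0.7,0],"rotation":[0,0,0]},{"fingers":0.32,"travel":[0,0.85,0],"rotation":[0,0,0]},{"fingers":0.32,"travel":[0,0.97,0],"rotation":[0,0,0]},{"fingers":0.32,"travel":[0,1,0],"rotation":[0,0,0]}])

```text
clock: 64.65
tcp_pos: [0.4303, -0.2044, 0.1871]
orientation: [[0.004, -1.0, -0.0], [-1.0, -0.004, -0.0], [0.0, 0.0, -1.0]]
force: [0.1, 0.1, -1.7]
gripper_width: 0.495
```

carry_out(series=[{"fingers":0.32,"travel":[0,0.12,0],"rotation":[0,0,0]},{"fingers":0.32,"travel":[0,0.25,0],"rotation":[0,0,0]},{"fingers":0.32,"travel":[0,0.4,0],"rotation":[0,0,0]},{"fingers":0.32,"travel":[0.02,0.55,0],"rotation":[0,0,0]},{"fingers":0.32,"travel":[0.04,0.7,0],"rotation":[0,0,0]},{"fingers":0.32,"travel":[0.08,0.85,0],"rotation":[0,0,0]},{"fingers":0.32,"travel":[0.12,0.97,0],"rotation":[0,0,0]},{"fingers":0.32,"travel":[0.12,1,0],"rotation":[0,0,0]}])

```text
clock: 65.65
tcp_pos: [0.4449, -0.0843, 0.1871]
orientation: [[0.004, -1.0, 0.0], [-1.0, -0.004, -0.0], [0.0, -0.0, -1.0]]
force: [-0.7, 0.0, -1.5]
gripper_width: 0.494
```

carry_out(series=[{"fingers":0.32,"travel":[0.02,0.04,0],"rotation":[0,0,0]},{"fingers":0.32,"travel":[0.05,0.08,0],"rotation":[0,0,0]},{"fingers":0.32,"travel":[0.08,0.13,0],"rotation":[0,0,0]},{"fingers":0.32,"travel":[0.11,0.18,0],"rotation":[0,0,0]},{"fingers":0.32,"travel":[0.13,0.22,0],"rotation":[0,0,0]},{"fingers":0.32,"travel":[0.14,0.24,0],"rotation":[0,0,0]},{"fingers":0.32,"travel":[0.14,0.24,0],"rotation":[0,0,0]},{"fingers":0.32,"travel":[0.14,0.24,0],"rotation":[0,0,0]}])

```text
clock: 66.65
tcp_pos: [0.4613, -0.0566, 0.187]
orientation: [[0.002, -1.0, -0.0], [-1.0, -0.002, -0.0], [0.0, 0.0, -1.0]]
force: [0.9, 0.4, -1.0]
gripper_width: 0.495
```

```bash
python3 look.py 16 wrist side scene
```

```text
66.8 [ 0.4614 -0.0567  0.1871] [[0.002, -1.0, 0.0], [-1.0, -0.002, -0.0], [0.0, -0.0, -1.0]] [-0.9  0.4 -0.9] 0.496586918332675
```

View pics/wrist16.png

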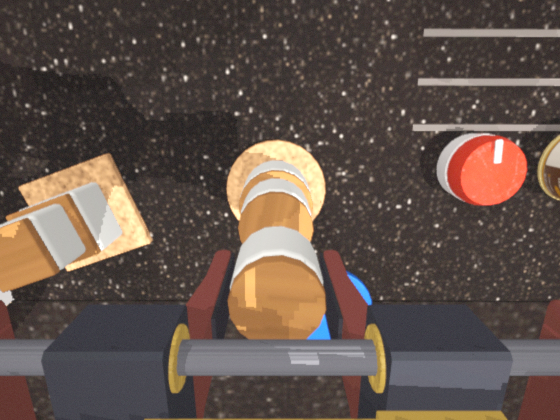

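View pics/side16.png

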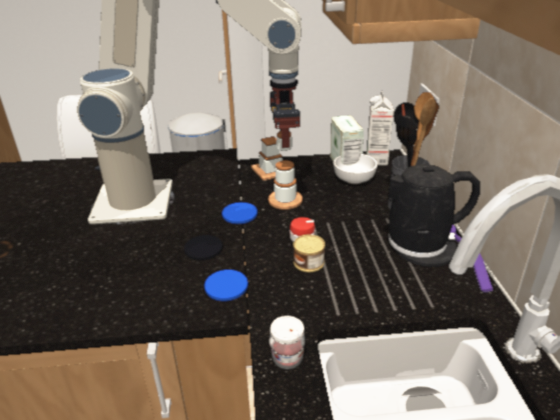

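carry_out(series=[{"fingers":0.32,"travel":[-0.003,0.008,-0.05],"rotation":[0,0,0]},{"fingers":0.32,"travel":[-0.003,0.008,-0.12],"rotation":[0,0,0]},{"fingers":0.32,"travel":[-0.003,0.008,-0.2],"rotation":[0,0,0]},{"fingers":0.32,"travel":[-0.003,0.008,-0.28],"rotation":[0,0,0]},{"fingers":0.32,"travel":[-0.003,0.008,-0.35],"rotation":[0,0,0]},{"fingers":0.32,"travel":[-0.003,0.008,-0.4],"rotation":[0,0,0]},{"fingers":0.32,"travel":[-0.003,0.008,-0.425],"rotation":[0,0,0]},{"fingers":0.32,"travel":[-0.003,0.008,-0.432],"rotation":[0,0,0]}])

```text
clock: 67.8
tcp_pos: [0.4612, -0.0556, 0.1355]
orientation: [[0.002, -1.0, -0.0], [-1.0, -0.002, 0.0], [-0.0, 0.0, -1.0]]
force: [-3.0, 0.6, 9.5]
gripper_width: 0.499
```

carry_out(series=[{"fingers":0.32,"travel":[0,0,0],"rotation":[0,0,0]},{"fingers":0.55,"travel":[0,0,0],"rotation":[0,0,0]},{"fingers":0.65,"travel":[0,0,0],"rotation":[0,0,0]},{"fingers":0.8,"travel":[0,0,0],"rotation":[0,0,0]},{"fingers":0.85,"travel":[0,0,0.05],"rotation":[0,0,0]},{"fingers":0.85,"travel":[0,0,0.2],"rotation":[0,0,0]},{"fingers":0.85,"travel":[0,0,0.4],"rotation":[0,0,0]},{"fingers":0.85,"travel":[0,0,0.6],"rotation":[0,0,0]}])

```text
clock: 68.8
tcp_pos: [0.4611, -0.0556, 0.2082]
orientation: [[0.002, -1.0, 0.0], [-1.0, -0.002, -0.0], [0.0, -0.0, -1.0]]
force: [0.3, 0.6, 0.4]
gripper_width: 0.846
```

carry_out(series=[{"fingers":0.85,"travel":[0,0,0.08],"rotation":[0,0,0]},{"fingers":0.85,"travel":[-0.08,0,0.15],"rotation":[0,0,0]},{"fingers":0.85,"travel":[-0.18,0,0.25],"rotation":[0,0,0]},{"fingers":0.85,"travel":[-0.3,0,0.3],"rotation":[0,0,0]},{"fingers":0.85,"travel":[-0.42,0,0.3],"rotation":[0,0,0]},{"fingers":0.85,"travel":[-0.52,0,0.3],"rotation":[0,0,0]},{"fingers":0.85,"travel":[-0.6,0,0.3],"rotation":[0,0,0]},{"fingers":0.85,"travel":[-0.6,0,0.3],"rotation":[0,0,0]}])

```text
clock: 69.8
tcp_pos: [0.3884, -0.0556, 0.2431]
orientation: [[0.002, -1.0, -0.0], [-1.0, -0.002, 0.0], [-0.0, 0.0, -1.0]]
force: [-0.2, 0.3, 0.4]
gripper_width: 0.854
```

```bash
python3 look.py 17 wrist side scene;  python3 - <<'E'
import cv2,numpy as np
a=cv2.imread("pics/wrist17.png")[0:250,100:400]
b=cv2.imread("pics/side17.png")[120:300,230:380]
c=cv2.imread("pics/scene17.png")[120:300,190:340]
bc=np.vstack([cv2.resize(x,(300,360),interpolation=cv2.INTER_CUBIC) for x in (b,)]+[])
cc=cv2.resize(c,(300,360),interpolation=cv2.INTER_CUBIC)
cv2.imwrite("pics/w17c.png",cv2.resize(a,None,fx=2.4,fy=2.4,interpolation=cv2.INTER_CUBIC))
cv2.imwrite("pics/s17c.png",np.hstack([bc,cc]))
E
```

```text
69.95 [ 0.3895 -0.0557  0.2433] [[0.002, -1.0, 0.0], [-1.0, -0.002, -0.0], [0.0, -0.0, -1.0]] [-0.   0.7 -0.1] 0.8521177945892824
```

View pics/w17c.png

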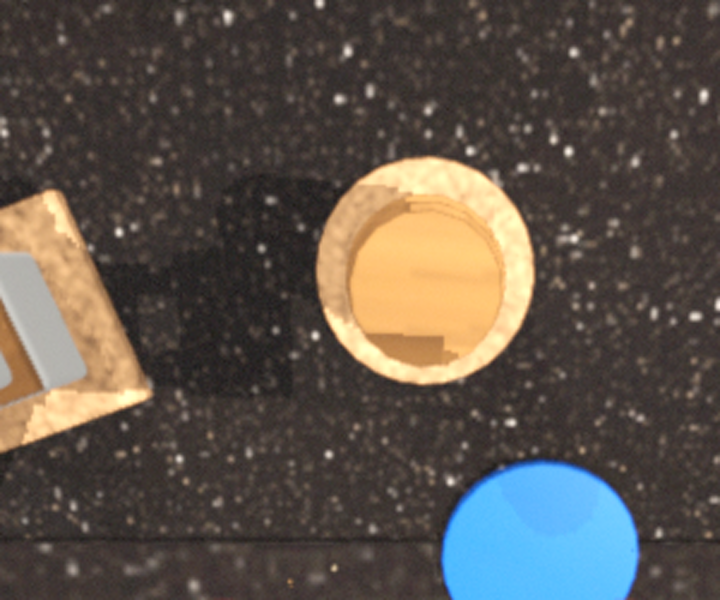

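View pics/s17c.png

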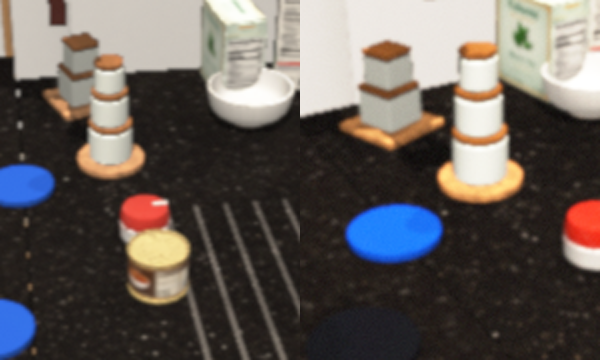

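View pics/scene17.png

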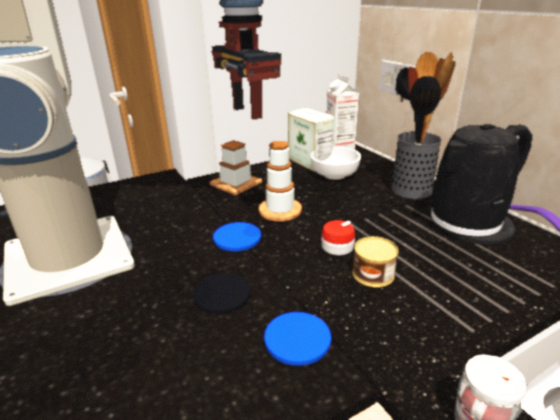

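```bash
python3 - <<'E'
import pickle
from h import *
s=pickle.load(open("snap17.pkl","rb"))["wrist"]
f=lambda u,v,z: onz(s,100+u/2.4,v/2.4,z)[:2]
def box(l,r,t,b,z):
    return ((f((l+r)/2,t,z)[0]+f((l+r)/2,b,z)[0])/2, (f(l,(t+b)/2,z)[1]+f(r,(t+b)/2,z)[1])/2, f(l,(t+b)/2,z)[1]-f(r,(t+b)/2,z)[1])
print(box(349,503,207,366,.168), box(316,534,157,384,.01))
a=pickle.load(open("snap1.pkl","rb")); b=pickle.load(open("snap17.pkl","rb"))
d=cv2.absdiff(a["scene"]["color"],b["scene"]["color"])[215:290,318:400]
print("tin/timer region mean diff",d.mean(), d.max())
from workcell import arm
print(arm.sign_off())
E
```

```text
(np.float64(0.46035358005157617), np.float64(-0.056889246157047935), np.float64(0.04238599141853377)) (np.float64(0.4603347318656196), np.float64(-0.056802402725749095), np.float64(0.09963953607915833))
tin/timer region mean diff 34.077018970189705 227
the job is handed in; nothing more can be done
None
```

```bash
python3 - <<'E'
import pickle
from h import *
for t in ("1","17"):
    s=pickle.load(open(f"snap{t}.pkl","rb"))
    for n in ("scene","side"):
        for lo,hi,nm in [((0,200,130),(3,255,255),"red"),((22,70,90),(30,255,255),"tin")]:
            for m,st,c in blobs(s[n],lo,hi,60):
                if 280<c[0]<400 and 190<c[1]<290: print(t,n,nm,st,c.round(1))
E
```

```text
1 scene red [323 220  32  23 318] [337.2 233.9]
1 scene tin [355 237  42  25 766] [375.7 249. ]
1 side tin [295 237  28  16 355] [308.8 244.2]
17 scene red [323 220  32  23 310] [337.  234.1]
17 scene tin [356 237  41  25 755] [375.7 249.2]
17 side tin [295 237  28  16 355] [308.7 244.2]
```

Both towers are built and the job was handed in at about 70 s of the 122 s allowed.

- **Round tower:** the large, medium and small pots stand on the round cork trivet. In the last wrist picture the top lid's centre was within 1 mm of the trivet's centre, and the lids below looked concentric with it.
- **Square tower:** the large pot stands on the square cork trivet with the small pot on it. My first placing of the large pot measured 4.4 mm off centre, so I regripped it and moved it 4.4 mm. After that I checked this tower only by eye, in the wrist, scene and side pictures, where it looked centred, aligned and upright. I did not measure it again.
- **Left alone:** the tin, the timer and the blue and black discs were not touched.
- **Check that disagreed:** a plain picture difference around the tin and timer came out high (mean 34). That area included the spot the large round pot had left, and probably changed shadows too. Tracking the objects by colour after hand-in showed the tin (scene and side views) and the timer (scene view) had moved at most 0.2 pixel.
- **Forces:** the highest wrist force I saw was about 15 N, when setting a pot down; readings come only at the end of each call.

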